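# Dose four mill balls and check-weigh them

### The arm

A 6-joint arm with a two-finger parallel gripper is mounted at the origin on the work surface. World frame = base frame: x ahead of the robot, y to its left, z up, the work surface at z = 0. Lengths are in m, angles in rad, forces in N, time in s.
With the tool pointing down it reaches from about 0.35 to 0.925 m from the base axis. Payload 6.4 kg.
Tool frame: the origin (TCP) lies midway between the tips of the shut fingers; the grasp point (between the pads) lies behind it (ctrl.hold_point_z is the z of the grasp point in the tool frame, in m); z points along the fingers, y is the direction in which the jaws open and shut (so a half turn about z gives the same grasp; the last joint's range is limited). The gripper opens to 85 mm and grips with 20 to 120 N. Pads are 22 mm wide; open, the fingers measure 114 mm over their backs; the gripper's body (76 mm by 85 mm) begins 54 mm behind the grasp point. The pads swing forward as they close: fully open they stand 13 mm farther back than shut.
Start: joints at [-1.455, 0.245, 1.558, -0, 1.339, -0.174], TCP at [0.186, -0.623, 0.231] pointing down, gripper open.
Joint ranges: [-3.13, 3.13], [-1.02, 2.26], [0.13, 2.54], [-0.95, 4.09], [0.21, 2.88], [-2.74, 2.74]. Speed limits (rad/s): [2.57, 2.57, 3.14, 3.14, 3.14, 3.14].

### API

Orientations are given as a unit quaternion [x, y, z, w].
In Python, from plant import ctrl, cams gives the robot as it stands.
- The arm moves only by the tool move_arm, never from a script. Its argument "steps" is a list that holds one entry, the list of rows, each a list of 5 numbers: the opening, from 0 (shut) to 1 (fully open), then the shift along the world's x, y, z normalised to -1 to 1, where 1 is 0.12 m, then the turn about the world's z normalised to -1 to 1, where 1 is pi rad. A call has 1 to 20 rows; each row is the pose to reach, as a shift and turn from the pose commanded when the call began, turning the shorter way round; what a row does not reach only later rows make up. A row lasts 1/12 s, in which the tool goes at most 41.7 mm and 7.16 degrees, less where a joint would pass 70% of its speed; a pose out of reach is approached as far as the arm can. A call with a number of a shift or a turn outside -1 to 1 is refused whole. A call with a gripper value outside its range is refused whole. The fingers move at their own pace and stop on an object; "newtons" is the grip in N (left out, the last holds). Time passes only in rows, so rows that repeat a pose let the fingers close. It gives the time, the measured TCP pose, the force and the opening at its end, in the units of the state.
- ctrl.get_obs(): the state, without advancing time (a new reading comes with each control period).
- cams.camera(name): name is "side" or "top" or "wrist"; returns a dict with "image" (480x640x3 uint8, blue, green, red), "depth" (480x640 float32, m along the optical axis (not along the pixel's ray), 0 where there is no reading), "mtx" (3x3 intrinsics, pixels), "k1" (the pictures are not rectified: a ray, as slopes to the right and down, at radius r is drawn at 1 + k1 r^2 times it, then the intrinsics apply), "rvec" (rotation vector, rad) and "tvec" (3), from world to camera coordinates, as OpenCV has them; the wrist camera has in their place "tool_from_camera" (4x4, takes a point from camera to tool coordinates, whose origin is the TCP and whose axes are the flange's). Camera axes: x right, y down, z forward; pixel columns grow to the right and rows downward; lengths in m; the calibration is good to about 2 mm. A picture is of the moment at which its call begins: read the wrist's pose just before it.
- ctrl.sign_off(): hands the job in, once; it reports no verdict.
The state is a dict: "clock": time; "q": joint angles; "dq": joint speeds; "effort": joint torques, N m; "tool_pos": TCP position; "ee_rot": TCP orientation; "wrist_force": force on the tool from outside, world axes, zero at the start; "moment": the same for the moment, N m; "width": opening from 0.0 (shut) to 1.0 (fully open).
Only numpy, scipy, OpenCV 4.12 (cv2) and the standard library are available. Lean on these libraries where they do the work, as an engineer would, in place of code of your own. Each camera call takes 0.05 s, during which the arm holds its last target.

### The job

Stand the scoop under the ball dispenser's spout and press the sprung lever four times, letting it come fully up after each press, so that exactly four steel mill balls drop into the scoop. Then tip all four out of the scoop into the pan of the spring scale, so that their weight carries the pan down onto its stop, and stand the empty scoop upright on the bench again. Leave everything else on the bench where it is.

Things in the scene. Friction and masses are not known exactly. Their poses are not given: they have to be found in the camera images.
- dispenser: Fixed metal ball dispenser, left or right on the bench, yaw varies. Origin: on the bench below the spout; front is its -x. Own frame, mm: column x 80 to 130, y -60 to -18, z to 235; foot x 90 to 200, y +-65, 12 tall; housing x -30 to 90, y +-28, z 99 to 130; clear magazine x 16 to 44, y +-14, z to 253; lever bearing x 13 to 47, y 26 to 43, z 96 to 138. Under the spout free from the front to x 80
- lever (a joint): Sprung lever on the dispenser's +y side, hinged in its frame at (30, 36, 125) mm about x. 0 = fully up (sloping up 0.35 rad), 0.45 = fully down on its stop. Each full press drops one ball out of the spout (it falls at about 0.3 or more); the next ball comes into place only when the lever is fully up again. 2.5 N at the pad starts it, 7 N holds it down.
- lever_pad (a point): Centre of the top face of the lever's black pad (32 x 32 x 9 mm, 80 mm from the hinge). Up: in the dispenser's frame at about (30, 110, 157) mm; fully down: about (30, 116, 122) mm, so its stroke is nearly straight down. Free above.
- scoop: Loose aluminium scoop, about 130 g. Origin: under its flat base, x to the pouring lip, z up. In mm: inside 72 wide, floor x -42 to 25 rising 5 degrees (z 5 to 11), then a 29 degree ramp to the lip at x 71, z 32; walls 45 high; 78 wide outside, back at x -46. Balls roll out when it is pitched lip-down over about 32 degrees; 50 empties it. Black handle at the back, leaning 30 degrees backwards from vertical.
- scoop_grip (a point): Point on the handle's axis at which to grip it, in the scoop's frame (-80, 0, 80) mm. The handle is 14 mm across y, 22 mm fore and aft, 84 mm long; it goes on 20 mm beyond this point in the direction (-0.5, 0, 0.87) of the scoop's frame.
- scale: Fixed spring scale on the other side of the bench from the dispenser, yaw varies. Origin: on the bench below the pan's centre. Own frame, mm: foot x -40 to 160, y +-55, 10 tall; rear column x 85 to 140, y +-25, 260 tall, from which the pan hangs by a coil spring; stop post under the pan 44 across, 60 tall.
- pan (a joint): Travel of the scale pan: 0 = up, unloaded; 0.025 m = down on its stop. It begins to sink at 77 g and rests on the stop from 112 g: three balls (99 g) do not bring it down, four (132 g) do.
- pan_floor (a point): Centre of the inner floor of the steel pan. The pan is an open box 140 mm (x, fore and aft) by 120 mm (y) outside with 3 mm walls 42 mm high, axes as the scale's; its floor is 88 mm above the bench when up, its rim 127 mm.
- spout (a point): Centre of the spout's mouth, 69 mm above the bench, facing down.
- magazine (a point): Centre of the open top of the dispenser's magazine; the balls stand in a column below it.
- ball1: Steel ball, 20 mm across, 33 g; origin at its centre. Number 1 from the bottom of the magazine at the start.
- ball2: Steel ball, 20 mm across, 33 g; origin at its centre. Number 2 from the bottom of the magazine at the start.
- ball3: Steel ball, 20 mm across, 33 g; origin at its centre. Number 3 from the bottom of the magazine at the start.
- ball4: Steel ball, 20 mm across, 33 g; origin at its centre. Number 4 from the bottom of the magazine at the start.
- ball5: Steel ball, 20 mm across, 33 g; origin at its centre. Number 5 from the bottom of the magazine at the start; it is to stay in the magazine.
- ball6: Steel ball, 20 mm across, 33 g; origin at its centre. Number 6 from the bottom of the magazine at the start; it is to stay in the magazine.
- jar_a: Bystander, to be left alone: lidded clear glass jar, 72 mm across, 125 mm tall. Origin: at its underside.
- jar_b: Bystander, to be left alone: lidded amber glass jar, 72 mm across, 100 mm tall. Origin: at its underside.
- bottle: Bystander, to be left alone: clear plastic bottle with white cap, 64 mm across, 190 mm tall. Origin: at its underside.
- spanner: Bystander, to be left alone: 150 mm steel spanner lying flat. Origin: on its underside, it lies along its x.
- carton: Bystander, to be left alone: cardboard carton 110 x 80 x 50 mm. Origin: at its underside.
- fitting: Bystander, to be left alone: small brass pipe fitting, 34 mm across, 42 mm tall. Origin: at its underside.
Mind the look-alikes: they are no part of the job. Leave any green look-alike of the scoop alone.

How it is judged:
By the outcome, as a careful person would: the job done as asked, in the order asked, and still so for the second after the job is handed in, with the robot touching nothing.
It also fails if it takes over 72 s, if anything falls off the work surface, if the arm or the gripper's body presses on something with over 40 N, if the wrist force passes 120 N, or if a joint passes its speed limit or range.

## Working session

There is one attempt and no reset: what is moved stays moved. The work goes in short steps, Python scripts to look and compute and a tool call to move; the robot and the scene stay as the last step left them, time stands still between calls to the robot, and variables do not carry over. Pictures are saved under pics/ and viewed, and the job is handed in when it is done.

Besides the shell and the picture viewer there is one more tool, called after "Request:" in YAML: its name, and indented under it one key for each argument. move_arm: Moves the arm, as the interface text tells. Its arguments: {"type":"object","properties":{"steps":{"type":"array","items":{"type":"array","items":{"type":"array","items":{"type":"number"}}}},"newtons":{"type":"number"}},"required":["steps"]}

```bash
ls; mkdir -p pics
cat > h.py <<'E'
import numpy as np, cv2
from plant import ctrl, cams
from scipy.spatial.transform import Rotation as R
def grab(n):
    o=ctrl.get_obs(); c=cams.camera(n)
    if 'rvec' in c:
        Rm=cv2.Rodrigues(np.array(c['rvec'],float))[0]; t=np.array(c['tvec'],float).ravel()
        c['R']=Rm.T; c['o']=-Rm.T@t
    else:
        T=np.eye(4);T[:3,:3]=R.from_quat(o['ee_rot']).as_matrix();T[:3,3]=o['tool_pos']
        W=T@np.array(c['tool_from_camera']); c['R']=W[:3,:3]; c['o']=W[:3,3]
    return c
def dirs(c,uv):
    uv=np.atleast_2d(np.array(uv,float)); K=np.array(c['mtx'])
    d=np.c_[(uv[:,0]-K[0,2])/K[0,0],(uv[:,1]-K[1,2])/K[1,1]]
    s=d.copy()
    for _ in range(20): s=d/(1+c['k1']*(s**2).sum(1,keepdims=True))
    return np.c_[s,np.ones(len(s))]
def onz(c,uv,z):
    d=dirs(c,uv)@c['R'].T
    return c['o']+d*((z-c['o'][2])/d[:,2])[:,None]
def dep(c,uv):
    uv=np.atleast_2d(np.array(uv)).astype(int)
    z=c['depth'][uv[:,1],uv[:,0]]
    return c['o']+(dirs(c,uv)*z[:,None])@c['R'].T
def proj(c,P):
    P=np.atleast_2d(P); p=(P-c['o'])@c['R']; s=p[:,:2]/p[:,2:]
    s=s*(1+c['k1']*(s**2).sum(1,keepdims=True)); K=np.array(c['mtx'])
    return np.c_[s[:,0]*K[0,0]+K[0,2],s[:,1]*K[1,1]+K[1,2]]
def cloud(c):
    v,u=np.mgrid[0:480,0:640]; uv=np.c_[u.ravel(),v.ravel()]
    P=dep(c,uv).reshape(480,640,3); return P
def save(c,n):
    np.savez('pics/'+n+'.npz',**{k:np.array(v) for k,v in c.items()}); cv2.imwrite('pics/'+n+'.png',c['image'])
def load(n):
    d=np.load('pics/'+n+'.npz'); return {k:d[k] for k in d.files}
E
python3 - <<'E'
from h import *
for n in ['side','top','wrist']:
    c=grab(n); save(c,n+'0'); print(n,c['o'],c['R'][:,2],c['mtx'][0],c['k1'])
print(ctrl.get_obs(), ctrl.hold_point_z)
E
```

```text
pics
side [-0.17359457 -0.94415249  1.39318658] [ 0.41214723  0.56577646 -0.71416501] [560.36462559   0.         321.91504478] -0.14509764107019626
top [ 0.39672996 -0.01438247  1.2492361 ] [ 0.13343089  0.02399071 -0.9907677 ] [435.14276798   0.         326.38845837] -0.007970970178377277
wrist [ 0.26098188 -0.59927266  0.37313695] [-0.29848011 -0.08740122 -0.95040552] [361.02078347   0.         318.41409108] -0.0632642866553347
{'clock': 0.15, 'q': array([-1.45507778e+00,  2.45656613e-01,  1.55873624e+00, -1.91283769e-05,
        1.33869802e+00, -1.74087427e-01]), 'dq': array([-0.0007745 , -0.00303869, -0.00339154,  0.00092624, -0.00056364,
        0.00095209]), 'effort': array([ 6.06548128e-04, -4.29986823e+01, -3.26551652e+01, -1.87894766e-04,
        3.52616407e-03, -3.71625674e-06]), 'tool_pos': array([ 0.18570684, -0.62246052,  0.23043036]), 'ee_rot': array([ 9.89519322e-01,  1.44398579e-01,  1.25570958e-05, -7.49061346e-04]), 'wrist_force': array([-0.1129495 ,  0.61316045, -0.03340656]), 'moment': array([0.0055364 , 0.02616007, 0.00911654]), 'width': 1.000250695230799} -0.0187
```

View pics/side0.png

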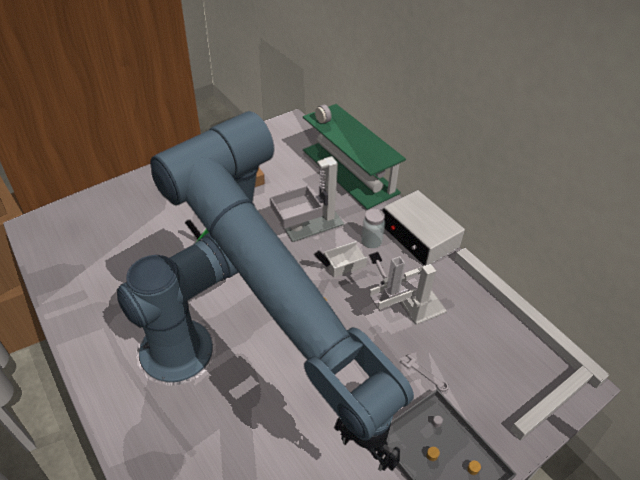

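View pics/top0.png

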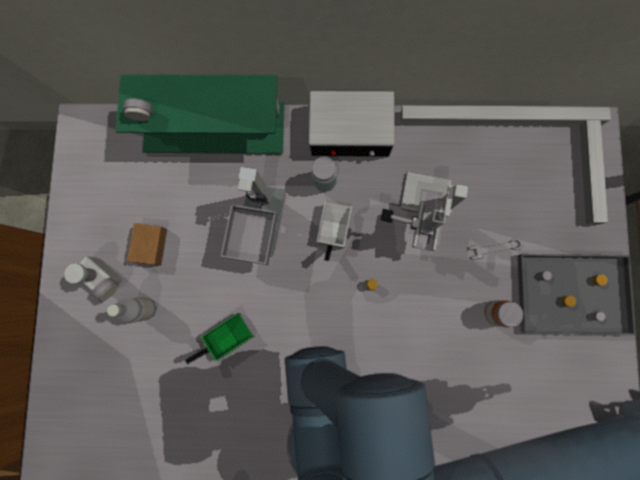

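View pics/wrist0.png

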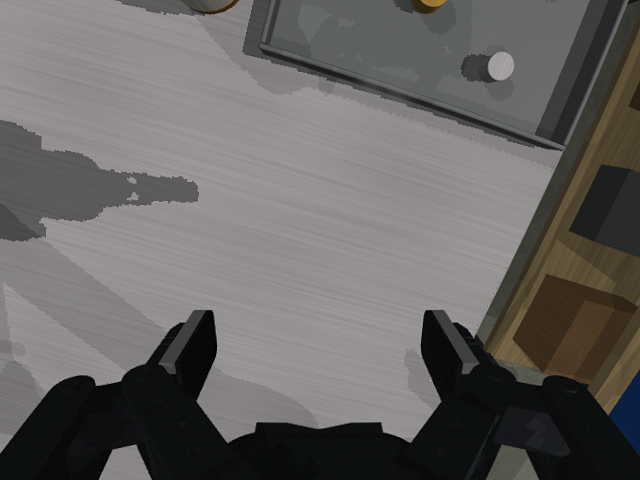

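The top view shows the candidates: the aluminium scoop at (335,225) with its black handle at (328,253), and a green look-alike at (226,338). The bare metal one fits the description. The dispenser is at (430,215), its lever pad at (387,215), and the scale pan at (248,235). I'll confirm with enlarged crops.

Run:
```python
from h import *
c=load('top0'); i=c['image']
cv2.imwrite('pics/c1.png',cv2.resize(i[140:300,300:500],None,fx=4,fy=3.75,interpolation=cv2.INTER_CUBIC))
cv2.imwrite('pics/c2.png',cv2.resize(i[150:280,200:300],None,fx=4.5,fy=4.5,interpolation=cv2.INTER_CUBIC))
c=load('side0'); i=c['image']
cv2.imwrite('pics/c3.png',cv2.resize(i[140:330,260:460],None,fx=4,fy=3.15,interpolation=cv2.INTER_CUBIC))
```

```text
(no output)
```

View pics/c1.png

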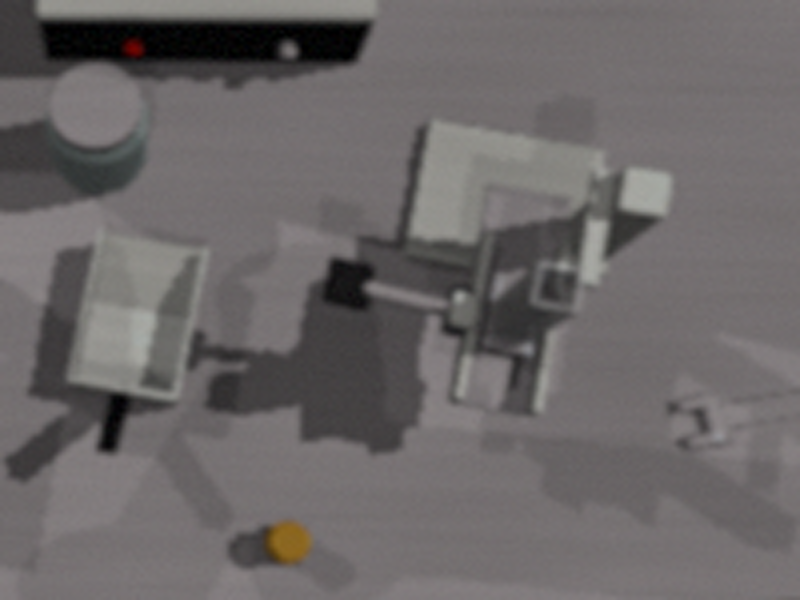

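View pics/c2.png

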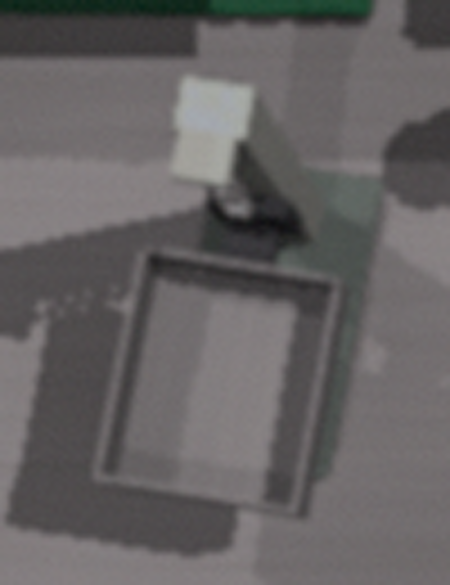

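View pics/c3.png

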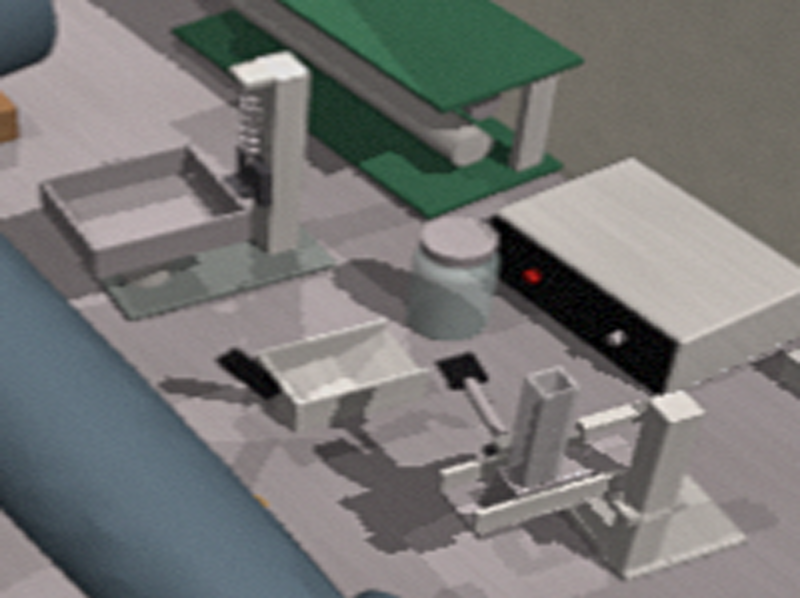

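Run:
```python
from h import *
np.set_printoptions(precision=4,suppress=True)
c=load('top0'); P=cloud(c)
f=lambda L:np.array([[300+x/4,140+y/3.75] for x,y in L])-0.375
g=lambda L:np.array([[200+x/4.5,150+y/4.5] for x,y in L])-0.4
print('scoop back corners z45',onz(c,f([(178,400),(70,382)]),.045))
print('scoop front corners z45',onz(c,f([(105,230),(208,248)]),.045), onz(c,f([(105,230),(208,248)]),.032))
print('scoop handle black pts depth',dep(c,f([(115,405),(110,430),(106,445)])))
print('rim depth',dep(c,f([(178,398),(72,380),(140,390)])))
print('pad',dep(c,f([(350,284)])), onz(c,f([(350,284)]),.157))
print('mag top',onz(c,f([(556,286)]),.253),dep(c,f([(556,286)])))
print('housing front corners',onz(c,f([(459,400),(538,412)]),.13),dep(c,f([(459,398),(538,410)])))
print('col top',onz(c,f([(622,172),(672,174),(670,216),(622,208)]),.235))
print('foot',onz(c,f([(432,121),(605,152),(405,246)]),.012))
print('pan rim outer',onz(c,g([(143,247),(341,280),(300,518),(94,478)]),.127),dep(c,g([(143,250),(341,282),(300,515),(96,476)])))
print('fitting',onz(c,f([(290,541)]),.042))
# heights print
```

```text
scoop back corners z45 [[ 0.5403 -0.0349  0.045 ]
 [ 0.5528  0.0406  0.045 ]]
scoop front corners z45 [[ 0.6687  0.018   0.045 ]
 [ 0.6557 -0.0548  0.045 ]] [[ 0.6716  0.0184  0.032 ]
 [ 0.6584 -0.0553  0.032 ]]
scoop handle black pts depth [[0.5355 0.0096 0.0635]
 [0.5127 0.0112 0.0985]
 [0.5022 0.0138 0.0966]]
rim depth [[ 0.5438 -0.0345  0.0458]
 [ 0.5568  0.0409  0.0462]
 [ 0.549  -0.0066  0.0462]]
pad [[ 0.6088 -0.1413  0.1559]] [[ 0.6077 -0.1415  0.157 ]]
mag top [[ 0.5894 -0.2493  0.253 ]] [[ 0.599  -0.257   0.2142]]
housing front corners [[ 0.5326 -0.2146  0.13  ]
 [ 0.525  -0.2652  0.13  ]] [[ 0.5362 -0.214   0.1282]
 [ 0.5292 -0.2655  0.1274]]
col top [[ 0.6668 -0.294   0.235 ]
 [ 0.6659 -0.3235  0.235 ]
 [ 0.6386 -0.3216  0.235 ]
 [ 0.6435 -0.2934  0.235 ]]
foot [[ 0.7655 -0.2185  0.012 ]
 [ 0.742  -0.3436  0.012 ]
 [ 0.666  -0.1981  0.012 ]]
pan rim outer [[0.6378 0.2657 0.127 ]
 [0.6194 0.1483 0.127 ]
 [0.4797 0.1675 0.127 ]
 [0.5011 0.288  0.127 ]] [[ 0.6369  0.2672  0.1248]
 [ 0.6189  0.1493  0.1271]
 [ 0.4824  0.1701  0.1159]
 [ 0.5154  0.3239 -0.0004]]
fitting [[ 0.4374 -0.1132  0.042 ]]
```

Request:
move_arm:
  steps:
    - [[1,0.45,0.88,0,0.142],[1,0.45,0.88,0,0.142],[1,0.45,0.88,0,0.142],[1,0.45,0.88,0,0.142]]
  newtons: 60

```text
clock: 0.48
tool_pos: [0.2421, -0.5122, 0.2301]
ee_rot: [0.931, 0.364, 0.001, -0.002]
wrist_force: [-0.4, 0.2, 1.1]
width: 1.0
```

Request:
move_arm:
  steps:
    - [[1,0.45,0.88,0,0.142],[1,0.45,0.88,0,0.142],[1,0.45,0.88,0,0.142],[1,0.45,0.88,0,0.142]]

```text
clock: 0.82
tool_pos: [0.2957, -0.4069, 0.2305]
ee_rot: [0.828, 0.561, 0.001, -0.001]
wrist_force: [-0.3, -0.9, -0.1]
width: 1.001
```

Request:
move_arm:
  steps:
    - [[1,0.45,0.88,0,0.142],[1,0.45,0.88,0,0.142],[1,0.45,0.88,0,0.142],[1,0.45,0.88,0,0.142]]

```text
clock: 1.15
tool_pos: [0.3493, -0.3014, 0.2307]
ee_rot: [0.683, 0.731, 0.001, -0.001]
wrist_force: [-0.8, -1.0, -0.1]
width: 1.0
```

Request:
move_arm:
  steps:
    - [[1,0.45,0.88,0,0.142],[1,0.45,0.88,0,0.142],[1,0.45,0.88,0,0.142],[1,0.45,0.88,0,0.142]]

```text
clock: 1.48
tool_pos: [0.4032, -0.1959, 0.231]
ee_rot: [0.504, 0.864, 0.001, -0.0]
wrist_force: [-0.9, -0.7, -0.3]
width: 1.002
```

Request:
move_arm:
  steps:
    - [[1,0.45,0.88,0,0.142],[1,0.45,0.88,0,0.142],[1,0.45,0.88,0,0.142],[1,0.45,0.88,0,0.142]]

```text
clock: 1.82
tool_pos: [0.457, -0.0903, 0.2311]
ee_rot: [0.3, 0.954, 0.001, -0.0]
wrist_force: [-0.7, 0.3, 0.2]
width: 0.998
```

Request:
move_arm:
  steps:
    - [[1,0.3,0.82,0,0.14],[1,0.3,0.82,0,0.14],[1,0.3,0.82,0,0.14],[1,0.3,0.82,0,0.14],[1,0.3,0.82,0,0.14]]

```text
clock: 2.23
tool_pos: [0.4917, 0.0048, 0.2309]
ee_rot: [0.089, 0.996, -0.0, -0.0]
wrist_force: [-0.5, -0.1, -0.1]
width: 0.998
```

Run:
```python
from h import *
for n in ['wrist','top']:
    c=grab(n); save(c,n+'1')
print(ctrl.get_obs()['tool_pos'],ctrl.get_obs()['ee_rot'])
```

```text
[0.4915235  0.00348645 0.23104225] [ 9.14425076e-02  9.95810321e-01 -5.49668824e-05 -2.62647074e-04]
```

View pics/wrist1.png

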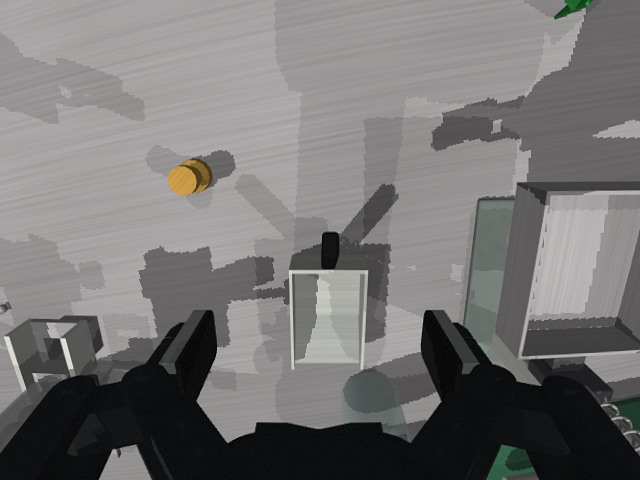

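Wrist view: the bare metal scoop is at (329,318), with its handle at (330,250), its back rim from (290,270) to (367,271) and its front near (293,368) to (365,362).

Run:
```python
from h import *
np.set_printoptions(precision=4,suppress=True)
c=load('wrist1')
b=onz(c,[(290,270),(367,270)],.045); print(b); print(onz(c,[(293,369),(365,369)],.045))
print('handle end', onz(c,[(323,240),(339,240),(331,237)],.1), dep(c,[(331,240),(331,255),(331,264)]))
print('spout housing', dep(c,[(25,340)]))
e=b[0]-b[1]; print(np.degrees(np.arctan2(e[1],e[0])))
m=((c['image'].max(2)<60)); m[:228]=0;m[270:]=0;m[:,:300]=0;m[:,360:]=0
v,u=np.nonzero(m); print(u.min(),u.max(),v.min(),v.max()); 
for r in range(232,270,4):
    uu=u[v==r]; 
    if len(uu): print(r,uu.min(),uu.max(),dep(c,[(uu.mean(),r)]))
```

```text
[[ 0.5402 -0.0319  0.045 ]
 [ 0.5535  0.0426  0.045 ]]
[[ 0.6551 -0.0522  0.045 ]
 [ 0.669   0.0251  0.045 ]]
handle end [[0.4982 0.0077 0.1   ]
 [0.5004 0.0203 0.1   ]
 [0.4968 0.0144 0.1   ]] [[0.5005 0.0139 0.0964]
 [0.5113 0.0119 0.1014]
 [0.5308 0.0097 0.0711]]
spout housing [[ 0.538  -0.2642  0.115 ]]
-100.14034350784809
321 339 232 268
232 325 335 [[0.495  0.0142 0.0918]]
236 322 338 [[0.4979 0.0136 0.0934]]
240 322 339 [[0.5005 0.0131 0.0957]]
244 321 339 [[0.5031 0.0126 0.098 ]]
248 321 339 [[0.506  0.0121 0.0993]]
252 321 339 [[0.5088 0.0116 0.101 ]]
256 321 338 [[0.5117 0.0102 0.1019]]
260 321 337 [[0.5201 0.0092 0.0886]]
264 321 335 [[0.5308 0.007  0.0699]]
268 322 334 [[0.5444 0.0053 0.0458]]
```

Request:
move_arm:
  steps:
    - [[1,0.18,0.055,-0.5,0],[1,0.18,0.055,-0.5,0],[1,0.18,0.055,-1,0.004],[1,0.18,0.055,-1,0.004]]
  newtons: 100

```text
clock: 2.67
tool_pos: [0.511, 0.0097, 0.1071]
ee_rot: [0.086, 0.996, 0.0, -0.003]
wrist_force: [-1.2, -0.5, -1.0]
width: 1.002
```

Request:
move_arm:
  steps:
    - [[1,0,0,-0.3,0],[1,0,0,-0.417,0],[1,0,0,-0.417,0],[0,0,0,-0.417,0],[0,0,0,-0.417,0],[0,0,0,-0.417,0],[0,0,0,-0.417,0],[0,0,0,-0.417,0],[0,0,0,-0.417,0],[0,0,0,-0.417,0],[0,0,0,-0.417,0]]

```text
clock: 3.58
tool_pos: [0.5139, 0.01, 0.0623]
ee_rot: [0.084, 0.996, -0.0, 0.001]
wrist_force: [-1.8, -0.6, 6.1]
width: 0.146
```

Request:
move_arm:
  steps:
    - [[0,0,0,0.06,0],[0,0,0,0.12,0],[0,0,0,0.2,0],[0,0,0,0.25,0],[0,0,0,0.25,0],[0,0,0,0.25,0]]

```text
clock: 4.08
tool_pos: [0.5137, 0.01, 0.0919]
ee_rot: [0.084, 0.996, -0.0, 0.001]
wrist_force: [-0.3, -0.2, -0.3]
width: 0.15
```

Run:
```python
from h import *
for n in ['wrist','side']:
    c=grab(n); save(c,n+'2')
i=load('side2')['image']
cv2.imwrite('pics/c4.png',cv2.resize(i[160:330,240:460],None,fx=3.6,fy=3.5,interpolation=cv2.INTER_CUBIC))
o=ctrl.get_obs();print(o['tool_pos'],o['wrist_force'],o['moment'])
```

```text
[0.51303823 0.01016668 0.09098474] [-0.04952223 -0.32131325 -1.48716539] [-0.02312308  0.08389594  0.05716835]
```

View pics/wrist2.png

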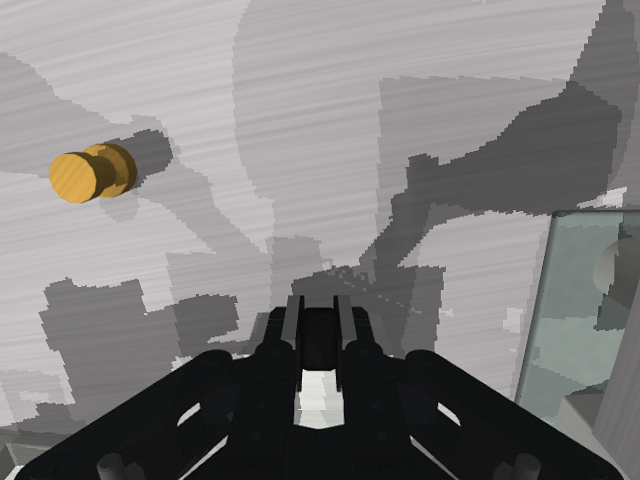

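View pics/c4.png

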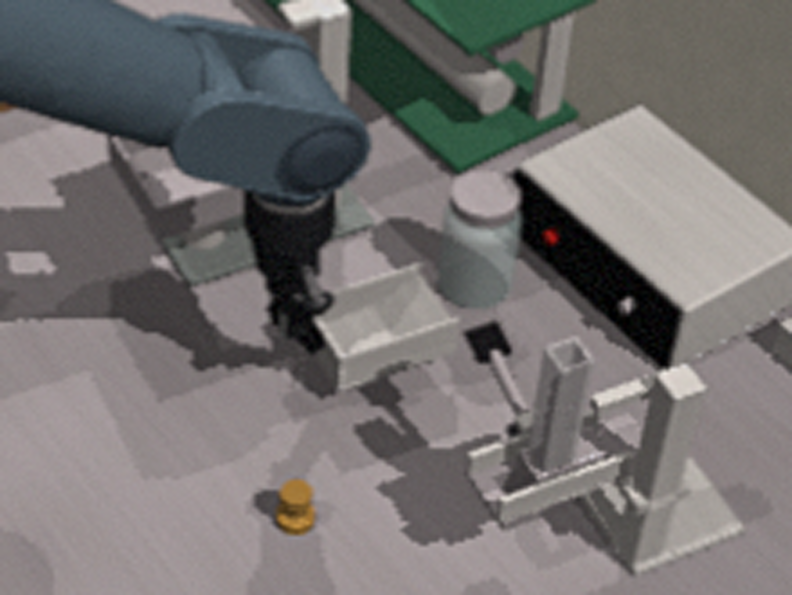

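At 100 N the scoop hangs level with its rim clear of the bench. Next I'll see whether it pivots at 20 N.

Request:
move_arm:
  steps:
    - [[0,0,0,0,0],[0,0,0,0,0],[0,0,0,0,0],[0,0,0,0,0],[0,0,0,0,0]]
  newtons: 20

```text
clock: 4.6
tool_pos: [0.5133, 0.0101, 0.0911]
ee_rot: [0.084, 0.996, 0.0, -0.0]
wrist_force: [-1.2, -0.2, -2.1]
width: 0.149
```

Run:
```python
from h import *
for n in ['side']:
    c=grab(n); save(c,n+'3')
i=load('side3')['image']
cv2.imwrite('pics/c5.png',cv2.resize(i[160:330,240:460],None,fx=3.6,fy=3.5,interpolation=cv2.INTER_CUBIC))
o=ctrl.get_obs();print(o['tool_pos'],o['wrist_force'],o['moment'])
```

```text
[0.5133108  0.01010846 0.09115969] [-0.56790075  0.46052932 -0.83143059] [-0.00912981  0.04716515  0.00399093]
```

View pics/c5.png

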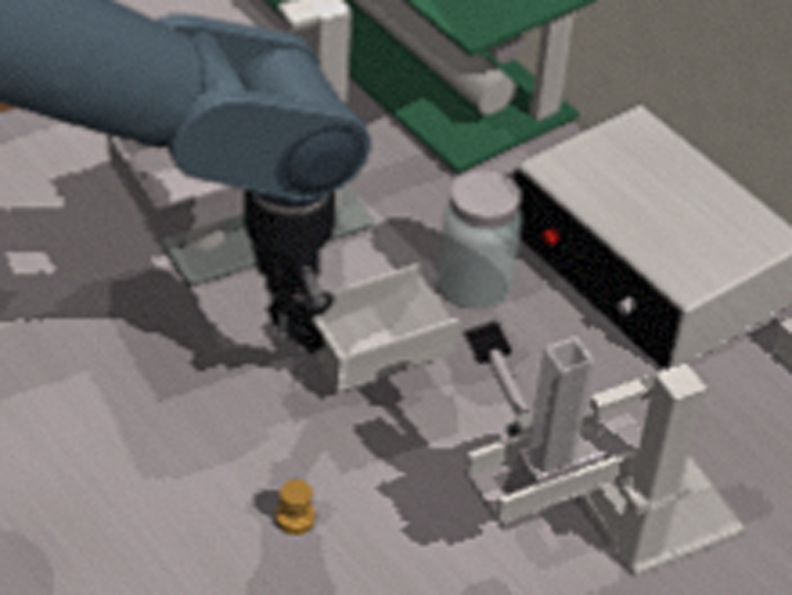

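It holds level even at 20 N, so the tipping will need something to push against, and it is safe to carry. I'll grip it firmly again and carry it low to the spout.

Request:
move_arm:
  steps:
    - [[0,0,0,-0.18,0],[0,0,0,-0.18,0],[0,-0.04,-0.25,-0.18,0],[0,-0.08,-0.5,-0.18,0],[0,-0.12,-0.75,-0.18,0],[0,-0.158,-1,-0.18,0],[0,-0.158,-1,-0.18,0]]
  newtons: 100

```text
clock: 5.23
tool_pos: [0.4944, -0.114, 0.0706]
ee_rot: [0.087, 0.996, -0.001, 0.001]
wrist_force: [-0.9, -0.3, -0.6]
width: 0.146
```

Request:
move_arm:
  steps:
    - [[0,-0.04,-0.25,0,0],[0,-0.08,-0.5,0,0],[0,-0.12,-0.75,0,0],[0,-0.158,-1,0,0],[0,-0.158,-1,0,0],[0,-0.158,-1,0,0]]

```text
clock: 5.73
tool_pos: [0.4754, -0.2308, 0.0701]
ee_rot: [0.086, 0.996, 0.0, 0.0]
wrist_force: [0.3, -0.4, -1.3]
width: 0.149
```

Run:
```python
from h import *
for n in ['side','wrist']:
    c=grab(n); save(c,n+'4')
i=load('side4')['image']
cv2.imwrite('pics/c6.png',cv2.resize(i[200:350,300:500],None,fx=4,fy=4,interpolation=cv2.INTER_CUBIC))
o=ctrl.get_obs();print(o['tool_pos'],o['wrist_force'],o['moment'])
```

```text
[ 0.47530854 -0.22894592  0.0695496 ] [-0.74129518 -0.50731987 -2.22188934] [0.08087739 0.08644216 0.01874075]
```

View pics/c6.png

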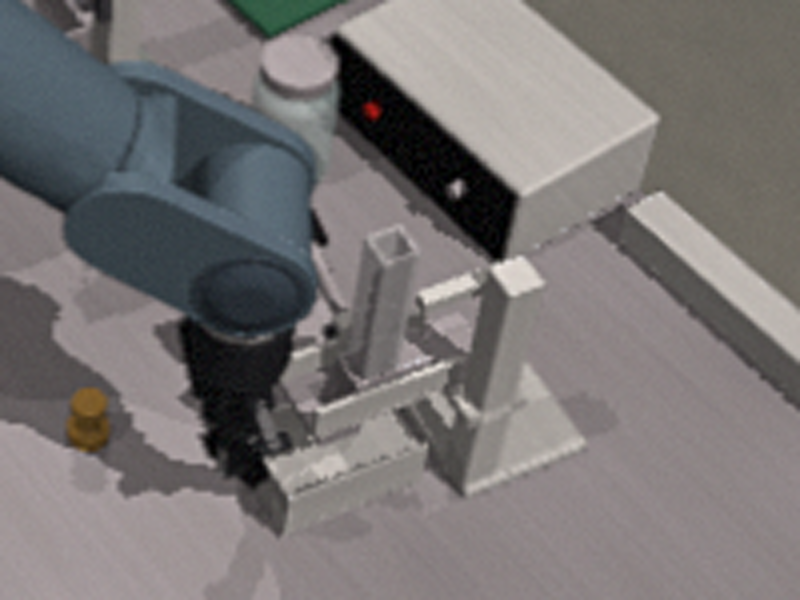

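View pics/wrist4.png

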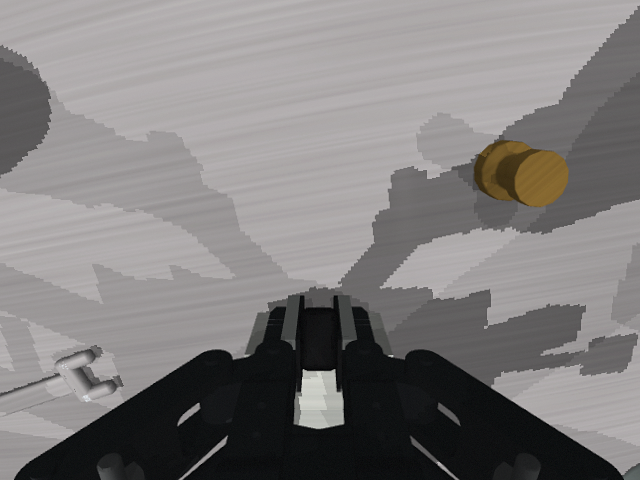

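Run:
```python
from h import *
c=load('side4'); i=c['image'].copy()
i=cv2.resize(i,None,fx=4,fy=4,interpolation=cv2.INTER_CUBIC)
def pose(ox,oy,yaw,oz=0):
    a=np.radians(yaw); M=np.array([[np.cos(a),-np.sin(a),0],[np.sin(a),np.cos(a),0],[0,0,1]])
    return lambda L:(np.array(L)/1000)@M.T+[ox,oy,oz]
D=pose(.5595,-.2445,-9.3)
a=np.radians(-9.9)
S=pose(.4753+.08*np.cos(a),-.2300+.08*np.sin(a),-9.9,.008)
def poly(P,col):
    p=((proj(c,P)+.5)*4-.5).astype(np.int32); cv2.polylines(i,[p.reshape(-1,1,2)],True,col,1)
poly(D([(-30,-28,130),(90,-28,130),(90,28,130),(-30,28,130)]),(0,0,255))
poly(D([(16,-14,253),(44,-14,253),(44,14,253),(16,14,253)]),(0,0,255))
poly(D([(90,-65,12),(200,-65,12),(200,65,12),(90,65,12)]),(0,0,255))
poly(S([(-46,-39,45),(71,-39,45),(71,39,45),(-46,39,45)]),(0,255,0))
poly(D([(-5,-5,69),(5,-5,69),(5,5,69),(-5,5,69)]),(255,0,0))
cv2.imwrite('pics/c7.png',i[800:1400,1200:2000])
```

```text
(no output)
```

View pics/c7.png

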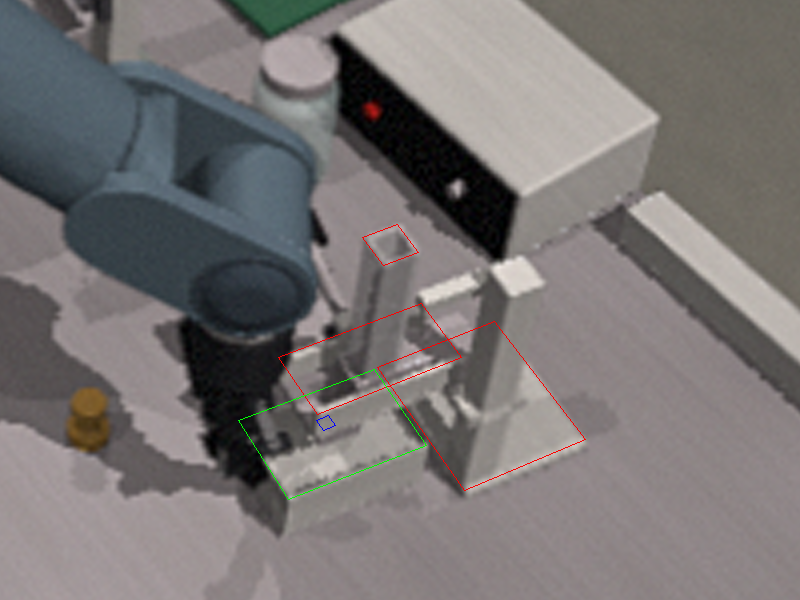

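The overlay of the model outlines fits the picture. The spout (326,423 in the crop) lies well inside the scoop's rim. I'll set the scoop down, release it and rise.

Request:
move_arm:
  steps:
    - [[0,0,0,-0.04,0],[0,0,0,-0.075,0],[0,0,0,-0.075,0],[0.5,0,0,-0.075,0],[1,0,0,-0.075,0],[1,0,0,-0.075,0],[1,0,0,-0.075,0],[1,0,0,-0.075,0],[1,0,0,0.1,0],[1,0,0,0.4,0],[0,0,0,0.7,0],[0,0,0,1,0],[0,0,0,1,0]]

```text
clock: 6.92
tool_pos: [0.4791, -0.2326, 0.198]
ee_rot: [0.084, 0.996, -0.004, 0.006]
wrist_force: [1.2, -1.2, 1.0]
width: 0.605
```

Request:
move_arm:
  steps:
    - [[0,0.1,0.4,0,0],[0,0.4,0.7,0,0],[0,0.7,0.73,0,0],[0,1,0.74,0,0],[0,1,0.74,0,0],[0,1,0.74,0,0]]

```text
clock: 7.42
tool_pos: [0.5965, -0.1404, 0.1881]
ee_rot: [0.083, 0.997, 0.0, -0.001]
wrist_force: [-0.5, -0.1, -0.1]
width: -0.003
```

Run:
```python
from h import *
for n in ['top','wrist','side']:
    c=grab(n); save(c,n+'5')
i=load('top5')['image']
cv2.imwrite('pics/c8.png',cv2.resize(i[140:290,320:520],None,fx=4,fy=4,interpolation=cv2.INTER_CUBIC))
i=load('side5')['image']
cv2.imwrite('pics/c9.png',cv2.resize(i[180:330,300:500],None,fx=4,fy=4,interpolation=cv2.INTER_CUBIC))
o=ctrl.get_obs();print(o['tool_pos'],o['wrist_force'],o['width'])
```

```text
[ 0.59456414 -0.14129549  0.18940218] [ 0.01202282 -0.13373081  0.38727618] -0.0005229547973218041
```

View pics/c8.png

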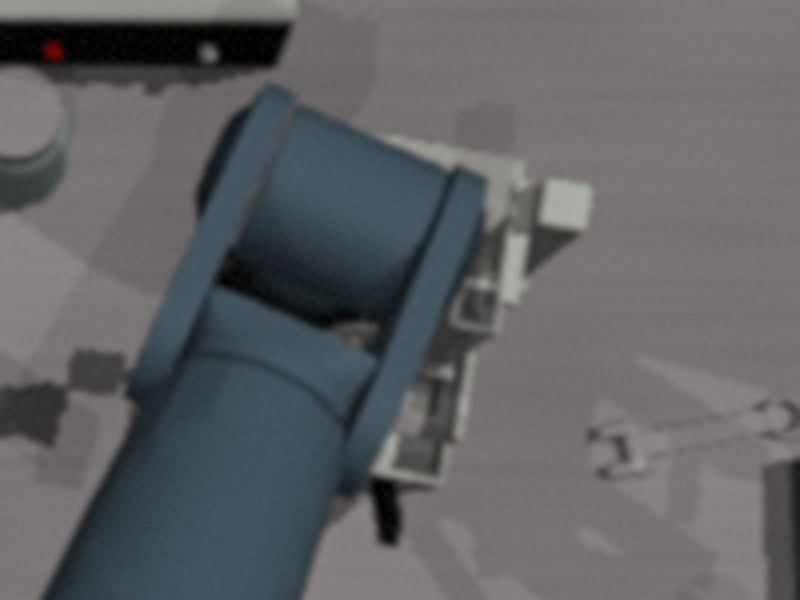

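View pics/c9.png

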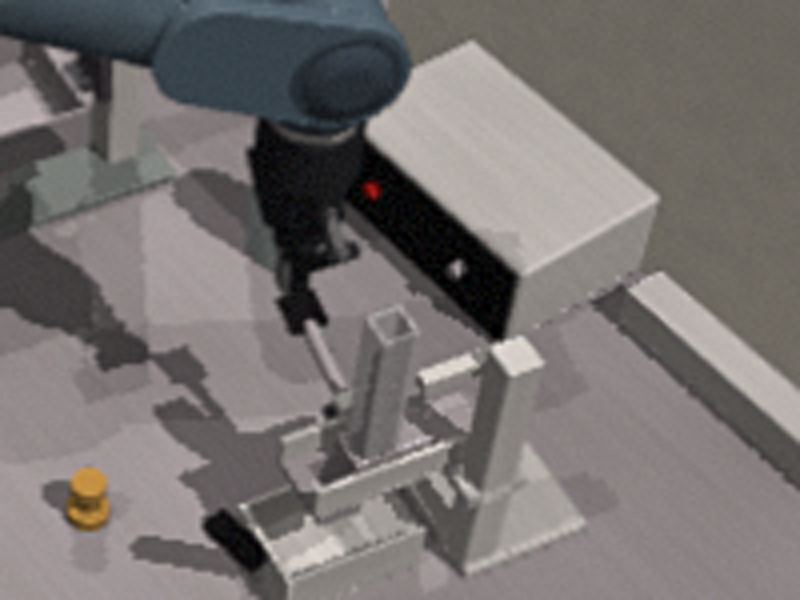

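View pics/wrist5.png

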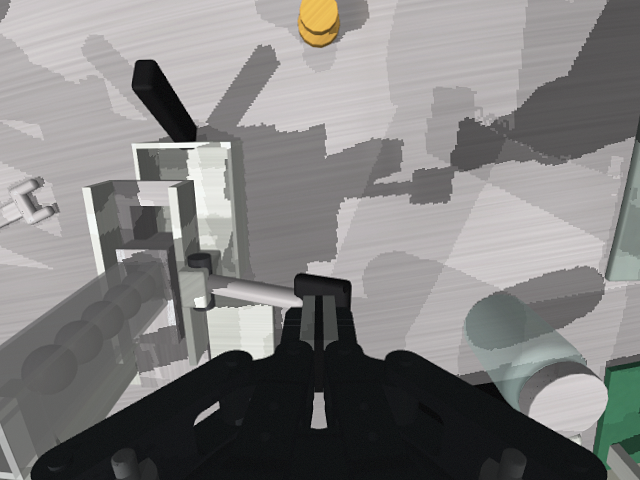

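Run:
```python
from h import *
np.set_printoptions(precision=4,suppress=True)
c=load('wrist5')
print(onz(c,[(298,276),(350,282),(296,274)],.157))
print(dep(c,[(310,280),(335,282)]))
print(proj(c,[[.6075,-.141,.157],[.5946,-.1413,.1894]]))
```

```text
[[ 0.5879 -0.1499  0.157 ]
 [ 0.5959 -0.1235  0.157 ]
 [ 0.5867 -0.1507  0.157 ]]
[[ 0.5928 -0.1445  0.1533]
 [ 0.5944 -0.1313  0.1574]]
[[320.8721 306.3767]
 [315.9151 315.4845]]
```

Request:
move_arm:
  steps:
    - [[0,0.104,0.01,0,0],[0,0.104,0.01,-0.15,0],[0,0.104,0.01,-0.27,0],[0,0.104,0.01,-0.35,0],[0,0.104,0.01,-0.43,0],[0,0.104,0.01,-0.5,0],[0,0.104,0.01,-0.56,0],[0,0.104,0.01,-0.565,0],[0,0.104,0.01,-0.565,0]]

```text
clock: 8.32
tool_pos: [0.6077, -0.1395, 0.1227]
ee_rot: [0.085, 0.996, 0.001, 0.0]
wrist_force: [-0.4, 3.8, 6.5]
width: -0.001
```

Run:
```python
from h import *
c=grab('side'); save(c,'side6'); i=c['image']
cv2.imwrite('pics/c10.png',cv2.resize(i[180:330,300:500],None,fx=4,fy=4,interpolation=cv2.INTER_CUBIC))
c=grab('wrist'); save(c,'wrist6')
o=ctrl.get_obs();print(o['tool_pos'],o['wrist_force'],o['width'])
```

```text
[ 0.60767432 -0.13946861  0.12288028] [-1.63285727  4.00145453  7.97260528] -0.001168151831633048
```

View pics/c10.png

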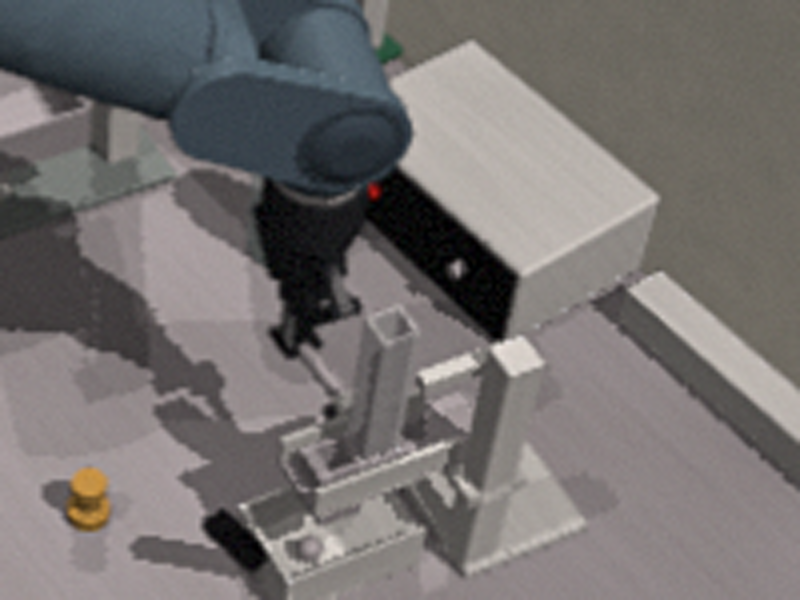

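View pics/wrist6.png

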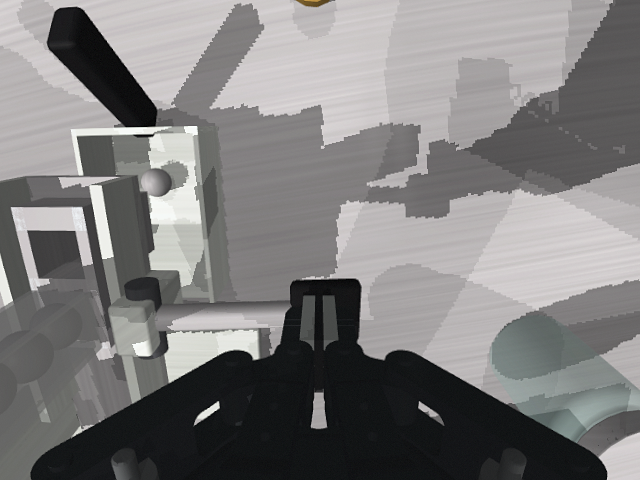

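Ball 1 is in the scoop (155,182 in the wrist view). Now I'll let the lever come fully up.

Request:
move_arm:
  steps:
    - [[0,0,0,0.1,0],[0,0,0,0.25,0],[0,0,0,0.42,0],[0,0,0,0.42,0],[0,0,0,0.42,0],[0,0,0,0.42,0],[0,0,0,0.42,0],[0,0,0,0.42,0],[0,0,0,0.42,0]]

```text
clock: 9.17
tool_pos: [0.6073, -0.1397, 0.171]
ee_rot: [0.084, 0.996, 0.0, -0.001]
wrist_force: [0.1, 0.5, -0.2]
width: 0.0
```

Run:
```python
from h import *
c=grab('wrist'); save(c,'wrist7')
o=ctrl.get_obs();print(o['tool_pos'],o['wrist_force'],o['width'])
```

```text
[ 0.60744196 -0.13972413  0.17129996] [ 0.01414912  1.1410344  -0.31390894] 0.0025257369937213147
```

View pics/wrist7.png

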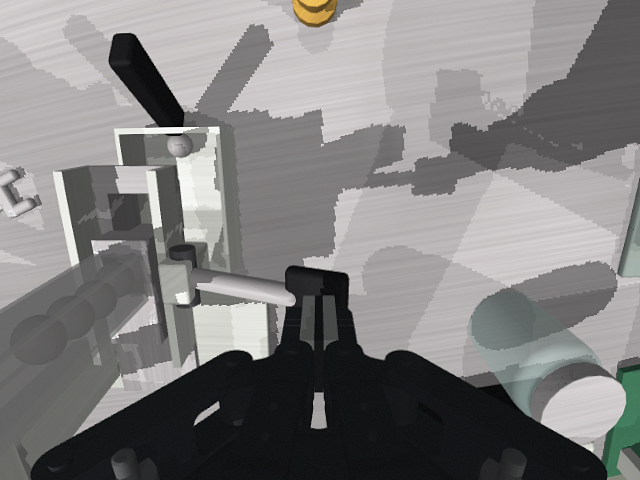

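The lever is up (no force) and ball 1 has rolled to the back wall (179,146). Press 2 goes slightly deeper, followed by a release.

Request:
move_arm:
  steps:
    - [[0,0,0,-0.12,0],[0,0,0,-0.2,0],[0,0,0,-0.28,0],[0,0,0,-0.36,0],[0,0,0,-0.435,0],[0,0,0,-0.435,0],[0,0,0,-0.435,0],[0,0,0,-0.435,0],[0,0,0,-0.3,0],[0,0,0,-0.15,0],[0,0,0,0,0],[0,0,0,0,0],[0,0,0,0,0],[0,0,0,0,0],[0,0,0,0,0],[0,0,0,0,0],[0,0,0,0,0],[0,0,0,0,0]]

```text
clock: 10.72
tool_pos: [0.6076, -0.1398, 0.1715]
ee_rot: [0.084, 0.996, 0.0, -0.001]
wrist_force: [0.0, -0.4, -0.4]
width: -0.002
```

Run:
```python
from h import *
c=grab('wrist'); save(c,'wrist8')
cv2.imwrite('pics/c11.png',cv2.resize(c['image'][0:320,0:360],None,fx=1.8,fy=1.8))
o=ctrl.get_obs();print(o['tool_pos'],o['wrist_force'],o['width'])
```

```text
[ 0.60774292 -0.13982857  0.17177232] [-1.58565677  0.62348516  0.28053338] 0.006682749474120322
```

View pics/c11.png

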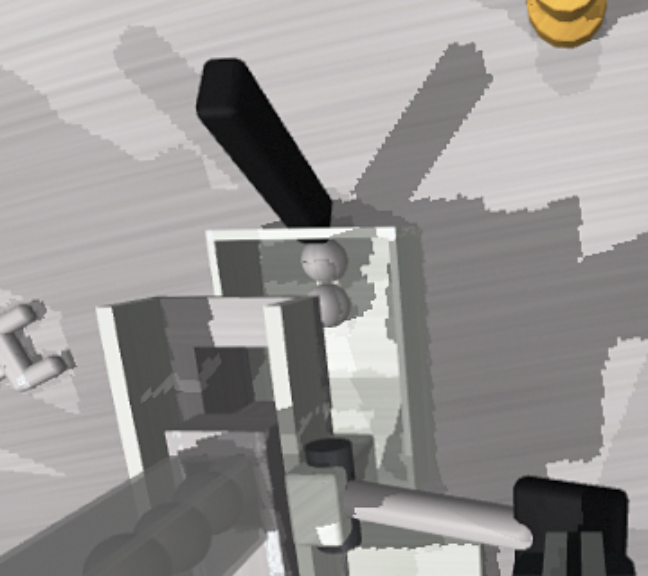

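Two balls are in the scoop, at (323,262) and (327,305) in the crop. Now press 3.

Request:
move_arm:
  steps:
    - [[0,0,0,-0.12,0],[0,0,0,-0.2,0],[0,0,0,-0.28,0],[0,0,0,-0.36,0],[0,0,0,-0.435,0],[0,0,0,-0.435,0],[0,0,0,-0.435,0],[0,0,0,-0.435,0],[0,0,0,-0.3,0],[0,0,0,-0.15,0],[0,0,0,0,0],[0,0,0,0,0],[0,0,0,0,0],[0,0,0,0,0],[0,0,0,0,0],[0,0,0,0,0],[0,0,0,0,0],[0,0,0,0,0]]

```text
clock: 12.27
tool_pos: [0.6076, -0.1398, 0.1715]
ee_rot: [0.084, 0.996, 0.0, -0.001]
wrist_force: [0.3, -0.5, 0.1]
width: 0.005
```

Run:
```python
from h import *
c=grab('wrist'); save(c,'wrist9')
cv2.imwrite('pics/c12.png',cv2.resize(c['image'][0:320,0:360],None,fx=1.8,fy=1.8))
o=ctrl.get_obs();print(o['tool_pos'],o['wrist_force'],o['width'])
```

```text
[ 0.6077296  -0.13982076  0.17174741] [ 0.35036618  0.05229563 -0.2847323 ] -0.0006204622633853601
```

View pics/c12.png

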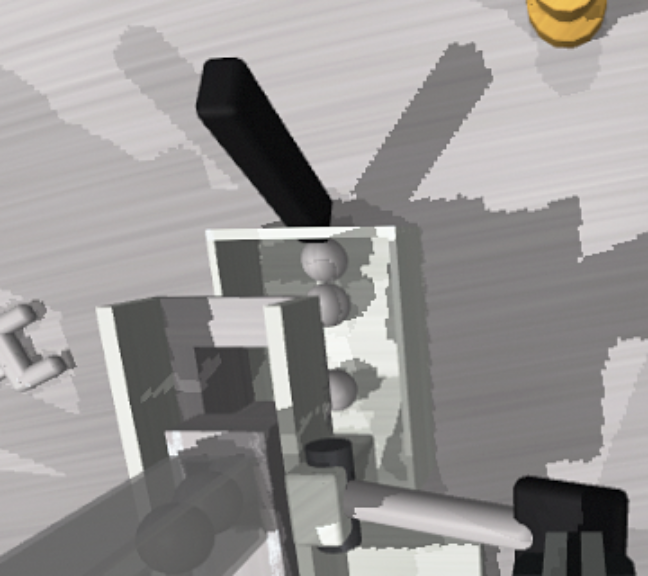

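Three balls are in (the third at 338,388 in the crop). Press 4.

Request:
move_arm:
  steps:
    - [[0,0,0,-0.12,0],[0,0,0,-0.2,0],[0,0,0,-0.28,0],[0,0,0,-0.36,0],[0,0,0,-0.435,0],[0,0,0,-0.435,0],[0,0,0,-0.435,0],[0,0,0,-0.435,0],[0,0,0,-0.3,0],[0,0,0,-0.15,0],[0,0,0,0,0],[0,0,0,0,0],[0,0,0,0,0],[0,0,0,0,0],[0,0,0,0,0],[0,0,0,0,0],[0,0,0,0,0],[0,0,0,0,0]]

```text
clock: 13.82
tool_pos: [0.6076, -0.1398, 0.1715]
ee_rot: [0.084, 0.996, 0.0, -0.001]
wrist_force: [0.3, 0.4, 0.2]
width: 0.003
```

Run:
```python
from h import *
c=grab('wrist'); save(c,'wrist10')
cv2.imwrite('pics/c13.png',cv2.resize(c['image'][0:320,0:360],None,fx=1.8,fy=1.8))
o=ctrl.get_obs();print(o['tool_pos'],o['wrist_force'],o['width'])
```

```text
[ 0.60772232 -0.13982329  0.17172875] [0.27516678 0.36861551 0.19059136] 0.0049709841545088704
```

View pics/c13.png

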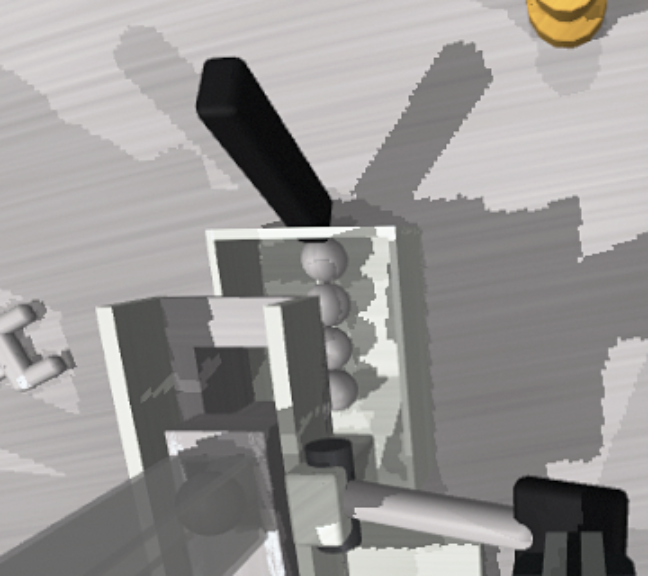

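Four balls stand in a row in the scoop (323,262 to 340,388 in the crop), and ball 5 is next in the magazine. I'm going back to the handle with the gripper open.

Request:
move_arm:
  steps:
    - [[0,0,0,0.15,0],[0,-0.35,0,0.15,0],[0,-0.7,0,0.15,0],[1,-1,0,0.15,0],[1,-1,-0.3,0.15,0],[1,-1,-0.65,0.15,0],[1,-1,-0.75,0.15,0],[1,-1,-0.75,0.15,0]]

```text
clock: 14.53
tool_pos: [0.4878, -0.2327, 0.1908]
ee_rot: [0.086, 0.996, -0.001, 0.001]
wrist_force: [0.0, 0.8, -0.5]
width: 0.708
```

Request:
move_arm:
  steps:
    - [[1,-0.1,0,0,0],[1,-0.1,0,0,0],[1,-0.1,0,-0.3,0],[1,-0.1,0,-0.6,0],[1,-0.1,0,-0.6,0]]

```text
clock: 14.95
tool_pos: [0.4723, -0.2259, 0.1115]
ee_rot: [0.084, 0.996, 0.004, -0.005]
wrist_force: [-1.4, 0.4, -1.9]
width: 0.996
```

Run:
```python
from h import *
c=grab('wrist'); save(c,'wrist11')
o=ctrl.get_obs();print(o['tool_pos'],o['ee_rot'],o['width'])
```

```text
[ 0.47386283 -0.22713224  0.11468115] [ 0.08389233  0.99646484  0.00256584 -0.00364938] 0.9996397338521603
```

View pics/wrist11.png

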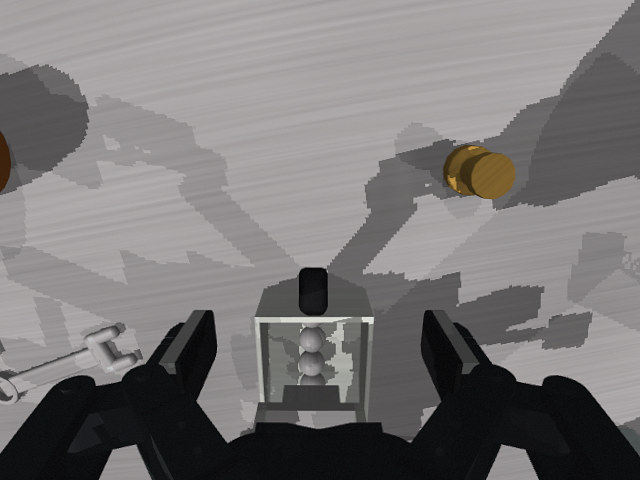

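The handle stands between the fingers at (313,290). I'll lower, grip, and lift slightly.

Request:
move_arm:
  steps:
    - [[1,0,0,-0.2,0],[1,0,0,-0.4,0],[1,0,0,-0.47,0],[1,0,0,-0.47,0],[0,0,0,-0.47,0],[0,0,0,-0.47,0],[0,0,0,-0.47,0],[0,0,0,-0.47,0],[0,0,0,-0.47,0],[0,0,0,-0.47,0],[0,0,0,-0.47,0],[0,0,0,-0.47,0],[0,0,0,-0.45,0],[0,0,0,-0.43,0],[0,0,0,-0.41,0],[0,0,0,-0.41,0]]
  newtons: 110

```text
clock: 16.33
tool_pos: [0.4758, -0.2299, 0.0691]
ee_rot: [0.084, 0.996, -0.0, -0.0]
wrist_force: [-0.4, -0.3, -2.4]
width: 0.144
```

Run:
```python
from h import *
c=grab('side'); save(c,'side12')
cv2.imwrite('pics/c14.png',cv2.resize(c['image'][200:350,300:500],None,fx=4,fy=4,interpolation=cv2.INTER_CUBIC))
o=ctrl.get_obs();print(o['tool_pos'],o['wrist_force'],o['width'])
```

```text
[ 0.47575373 -0.229841    0.06894672] [ 0.06385237  0.39247311 -2.57914405] 0.1463008159403839
```

View pics/c14.png

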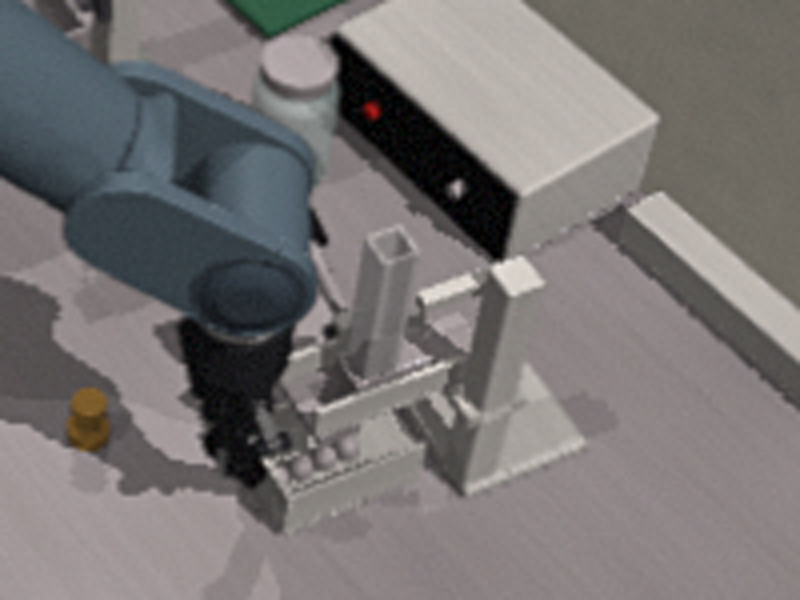

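The weight reads 2.58 N, which matches the scoop plus four balls. I'll slide out sideways, rise, and travel to the front of the scale.

Request:
move_arm:
  steps:
    - [[0,0,0.08,0,0],[0,0,0.22,0,0],[0,0,0.4,0,0],[0,0,0.6,0,0],[0,0,0.78,0,0],[0,0,0.92,0,0],[0,0,1,0,0],[0,0,1,0,0]]

```text
clock: 17.05
tool_pos: [0.4753, -0.1078, 0.0686]
ee_rot: [0.083, 0.997, 0.0, -0.001]
wrist_force: [-0.4, 0.6, -3.0]
width: 0.143
```

Request:
move_arm:
  steps:
    - [[0,-0.03,0.08,0.1,0],[0,-0.08,0.22,0.25,0],[0,-0.13,0.4,0.4,0],[0,-0.2,0.6,0.55,0],[0,-0.26,0.8,0.75,0],[0,-0.33,1,0.96,0]]

```text
clock: 17.55
tool_pos: [0.4355, 0.0104, 0.1847]
ee_rot: [0.085, 0.996, 0.0, -0.001]
wrist_force: [1.5, -0.3, -2.0]
width: 0.144
```

Request:
move_arm:
  steps:
    - [[0,-0.09,0.2,0.07,0],[0,-0.18,0.4,0.14,0],[0,-0.27,0.6,0.2,0],[0,-0.36,0.8,0.2,0],[0,-0.46,1,0.2,0]]

```text
clock: 17.97
tool_pos: [0.3813, 0.1306, 0.2092]
ee_rot: [0.085, 0.996, 0.0, 0.001]
wrist_force: [0.8, -0.1, -2.6]
width: 0.148
```

Request:
move_arm:
  steps:
    - [[0,-0.09,0.2,0,0],[0,-0.18,0.4,0,0],[0,-0.27,0.6,0,0],[0,-0.36,0.8,0,0],[0,-0.44,0.93,0,0],[0,-0.48,1,0,0],[0,-0.48,1,0,0]]

```text
clock: 18.55
tool_pos: [0.3231, 0.2508, 0.2082]
ee_rot: [0.083, 0.997, 0.0, -0.0]
wrist_force: [-0.2, -1.0, -2.8]
width: 0.148
```

Run:
```python
from h import *
for n in ['side','top','wrist']:
    c=grab(n); save(c,n+'13')
i=load('top13')['image'];j=load('side13')['image']
cv2.imwrite('pics/c15.png',cv2.resize(i[150:400,150:400],None,fx=2.4,fy=2.4,interpolation=cv2.INTER_CUBIC))
cv2.imwrite('pics/c16.png',cv2.resize(j[120:300,180:420],None,fx=3.3,fy=3.3,interpolation=cv2.INTER_CUBIC))
o=ctrl.get_obs();print(o['tool_pos'],o['wrist_force'],o['width'],o['q'])
```

```text
[0.32413164 0.24935769 0.20826411] [ 0.47520997  0.44457322 -2.32636105] 0.14725479839938999 [ 3.77153080e-01 -3.42489876e-01  2.16625974e+00 -5.59025692e-04
  1.31767317e+00 -1.02356953e+00]
```

View pics/c15.png

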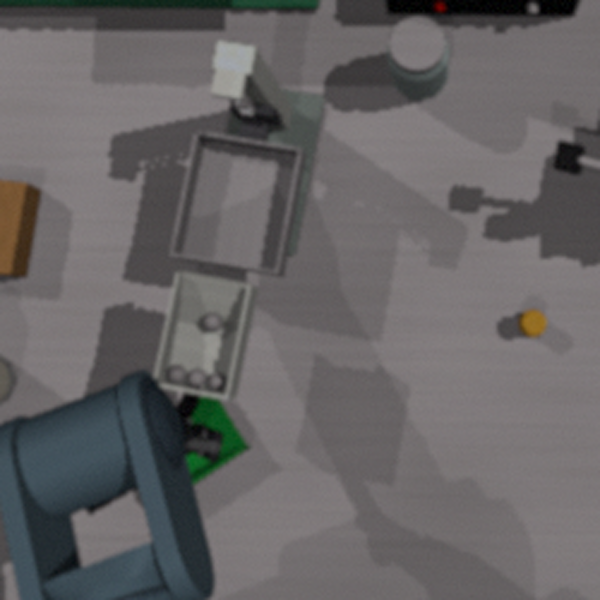

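View pics/c16.png

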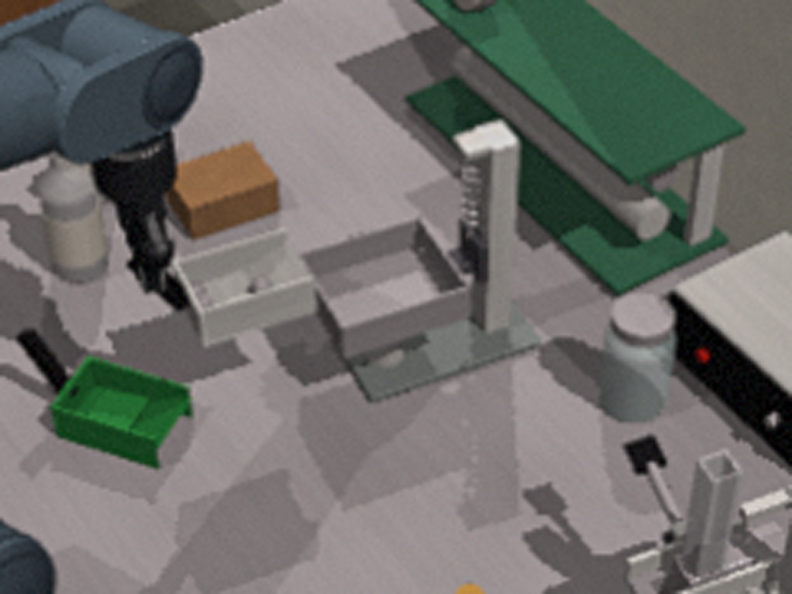

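View pics/wrist13.png

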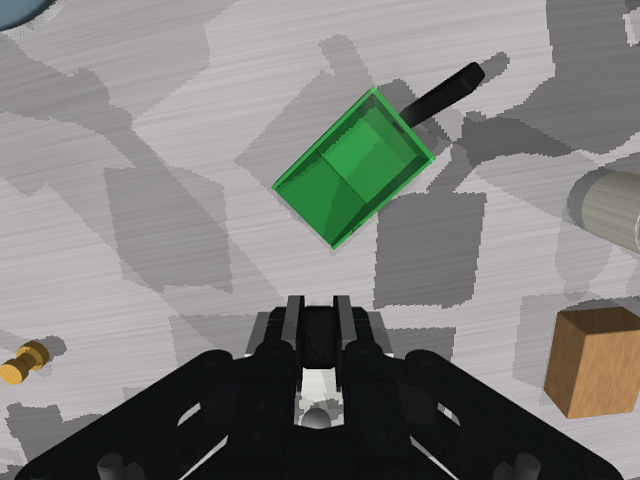

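All four balls are in the scoop: three at the back at (177,373), (195,378) and (214,381), and one forward at (210,322). The scale has a plain pan, with the spring outside the rear wall. The scoop can be pitched only by pivoting it in the jaws, so I'll pre-pitch it by about 20° against the pan's front wall and finish against the inner rear wall. First I'll lower it in front of the pan.

Request:
move_arm:
  steps:
    - [[0,0,0,-0.15,0],[0,0,0,-0.35,0],[0,0,0,-0.55,0],[0,0,0,-0.68,0],[0,0.05,-0.008,-0.72,0],[0,0.08,-0.013,-0.72,0],[0,0.08,-0.013,-0.72,0]]

```text
clock: 19.28
tool_pos: [0.3351, 0.2482, 0.1229]
ee_rot: [0.085, 0.996, 0.0, 0.001]
wrist_force: [-0.3, -0.2, -1.7]
width: 0.151
```

Request:
move_arm:
  steps:
    - [[0,0,0,0,0],[0,0,0,0,0],[0,0,0,0,0]]
  newtons: 40

```text
clock: 19.53
tool_pos: [0.3338, 0.2487, 0.1229]
ee_rot: [0.084, 0.996, 0.0, 0.001]
wrist_force: [1.2, 0.9, -2.5]
width: 0.146
```

Run:
```python
from h import *
for n in ['side']:
    c=grab(n); save(c,n+'14')
j=load('side14')['image']
cv2.imwrite('pics/c17.png',cv2.resize(j[150:290,180:380],None,fx=4,fy=4,interpolation=cv2.INTER_CUBIC))
o=ctrl.get_obs();print(o['tool_pos'],o['wrist_force'],o['width'])
```

```text
[0.33357636 0.24876017 0.12268969] [ 0.329297   -0.56187121 -3.59872049] 0.1466872608900831
```

View pics/c17.png

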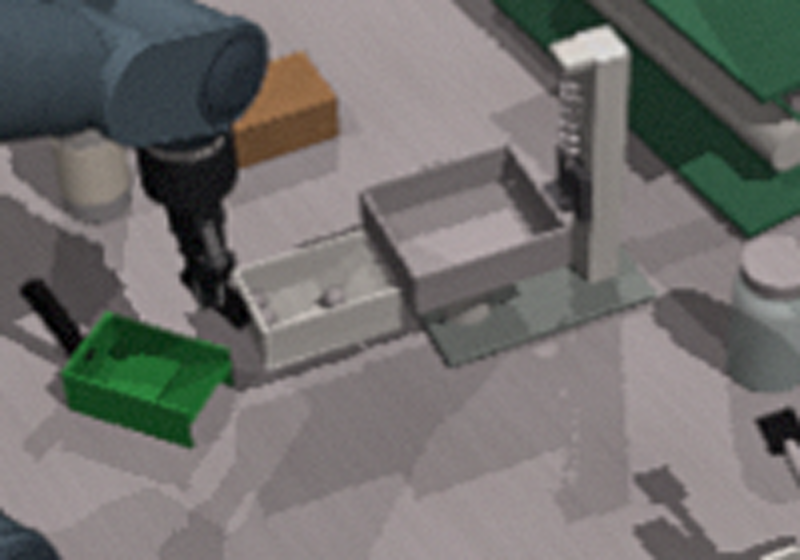

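Request:
move_arm:
  steps:
    - [[0,0.033,-0.005,0,0],[0,0.058,-0.009,0,0],[0,0.066,-0.011,0.02,0],[0,0.07,-0.011,0.042,0],[0,0.074,-0.012,0.083,0],[0,0.086,-0.014,0.125,0],[0,0.099,-0.016,0.167,0],[0,0.111,-0.018,0.217,0],[0,0.123,-0.02,0.258,0],[0,0.14,-0.022,0.3,0],[0,0.14,-0.022,0.3,0],[0,0.14,-0.022,0.3,0]]
  newtons: 40

```text
clock: 20.58
tool_pos: [0.3483, 0.2458, 0.1578]
ee_rot: [0.084, 0.996, -0.0, -0.002]
wrist_force: [-7.8, -1.0, -2.3]
width: 0.147
```

Run:
```python
from h import *
for n in ['side']:
    c=grab(n); save(c,n+'15')
j=load('side15')['image']
cv2.imwrite('pics/c18.png',cv2.resize(j[150:290,180:380],None,fx=4,fy=4,interpolation=cv2.INTER_CUBIC))
o=ctrl.get_obs();print(o['tool_pos'],o['wrist_force'],o['width'])
```

```text
[0.34828311 0.24578748 0.15765596] [-7.36759566  0.65843817 -1.82255598] 0.14664425824945818
```

View pics/c18.png

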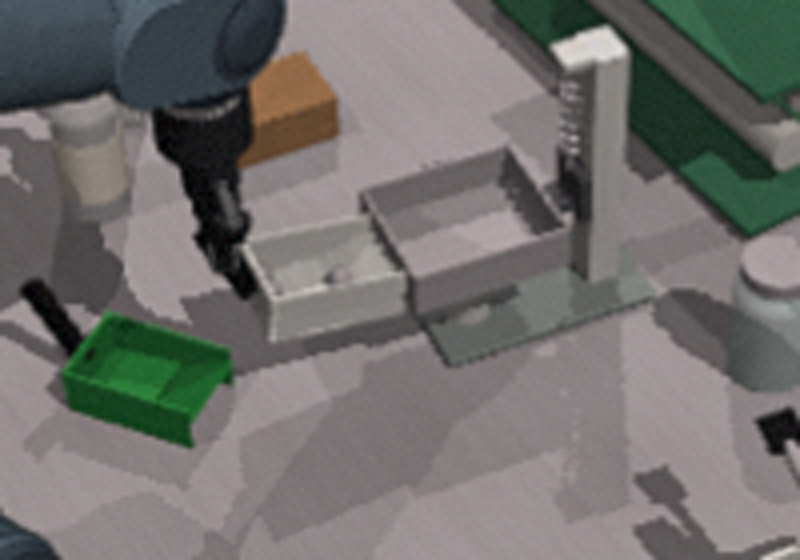

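```bash
cat >> h.py <<'E'
def plane(c,uv,p0,n):
    d=dirs(c,uv)@c['R'].T
    t=((p0-c['o'])@n)/(d@n); return c['o']+d*t[:,None]
def pitch(c,uv,tcp,yaw=-9.6):
    a=np.radians(yaw); ex=np.array([np.cos(a),np.sin(a),0]); ey=np.array([-np.sin(a),np.cos(a),0])
    g=np.array(tcp)+[0,0,.0187]
    P=plane(c,uv,g-.039*ey,ey); r=P-g
    return np.c_[r@ex,r[:,2]]*1000
E
python3 - <<'E'
from h import *
for n,uv,t in [('side14',[(262,322),(402,292)],[.3336,.2488,.1227]),('side15',[(270,293),(405,272)],[.3483,.2458,.1577])]:
    c=load(n); L=np.array(uv)/4+[180,150]-.4
    q=pitch(c,L,t); d=q[1]-q[0]; print(n,q,np.linalg.norm(d),np.degrees(np.arctan2(-d[1],d[0])))
i=load('side15')['image']
cv2.imwrite('pics/c19.png',cv2.resize(i[195:245,235:295],None,fx=12,fy=12,interpolation=cv2.INTER_CUBIC))
E
```

```text
side14 [[ 33.87770179 -23.40806614]
 [153.90933122 -38.57775304]] 120.98641025041351 7.20289690971441
side15 [[ 27.82464396 -29.03861948]
 [142.12150275 -51.60617873]] 116.50350492429551 11.169207457411117
```

View pics/c19.png

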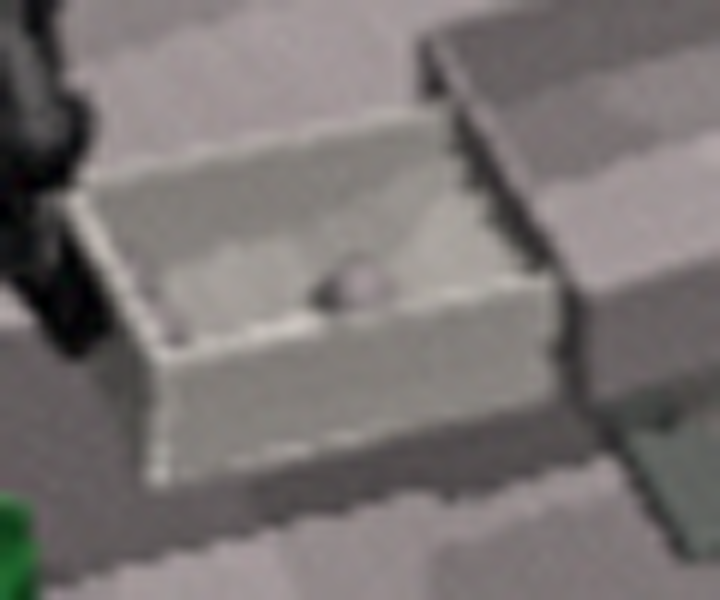

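Request:
move_arm:
  steps:
    - [[0,0.016,-0.003,0.033,0],[0,0.033,-0.005,0.06,0],[0,0.041,-0.006,0.08,0],[0,0.049,-0.008,0.1,0],[0,0.066,-0.011,0.125,0],[0,0.082,-0.013,0.15,0],[0,0.09,-0.015,0.17,0],[0,0.099,-0.016,0.19,0],[0,0.107,-0.017,0.2,0],[0,0.107,-0.017,0.2,0],[0,0.107,-0.017,0.2,0]]
  newtons: 40

```text
clock: 21.55
tool_pos: [0.361, 0.2437, 0.1815]
ee_rot: [0.084, 0.996, -0.001, -0.002]
wrist_force: [-7.5, 0.6, -1.9]
width: 0.15
```

Run:
```python
from h import *
for n in ['side']:
    c=grab(n); save(c,n+'16')
i=load('side16')['image']
cv2.imwrite('pics/c20.png',cv2.resize(i[190:245,225:295],None,fx=10,fy=10,interpolation=cv2.INTER_CUBIC))
c=grab('top'); save(c,'top16'); cv2.imwrite('pics/c21.png',cv2.resize(c['image'][190:350,180:300],None,fx=4,fy=3.7,interpolation=cv2.INTER_CUBIC))
o=ctrl.get_obs();print(o['tool_pos'],o['wrist_force'],o['width'])
```

```text
[0.36097466 0.24374599 0.18153452] [-7.32444058  0.20401273 -1.18918668] 0.14344253030180593
```

View pics/c20.png

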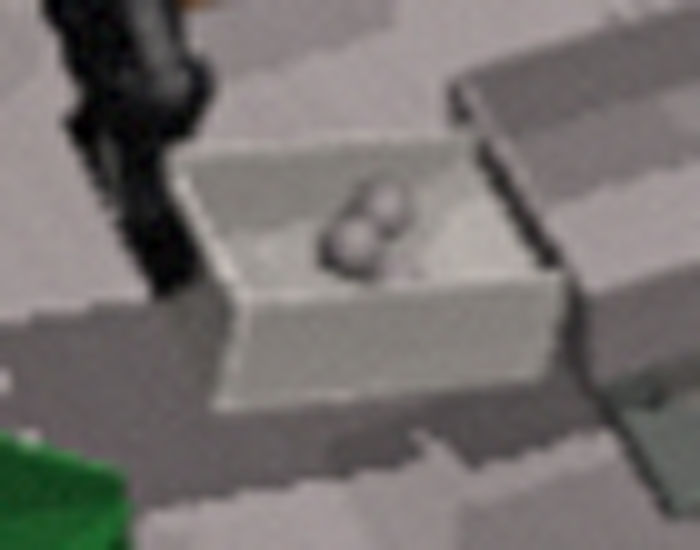

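View pics/c21.png

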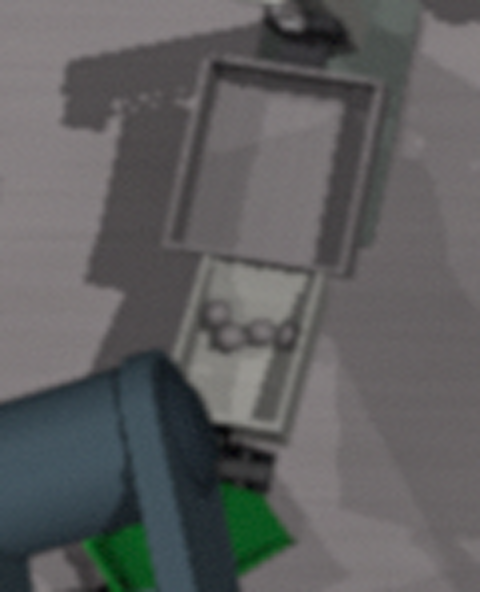

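The four balls lie at the ramp foot (217,315), (230,338), (262,332) and (288,332), and the pre-pitch worked at about 7 N. I'll check the pitch.

Run:
```python
from h import *
c=load('side16'); L=np.array([(238,296),(561,272)])/10+[225,190]-.45
q=pitch(c,L,[.361,.2437,.1815]); d=q[1]-q[0]; print(q,np.linalg.norm(d),np.degrees(np.arctan2(-d[1],d[0])))
```

```text
[[ 20.26665137 -38.68610412]
 [128.70919332 -71.39417396]] 113.26783628698628 16.78418238754452
```

The pitch is 18–20°. I'll push a little further, to about 23°, then firm up the grip and back off.

Request:
move_arm:
  steps:
    - [[0,0.008,-0.001,0.015,0],[0,0.016,-0.003,0.03,0],[0,0.025,-0.004,0.045,0],[0,0.033,-0.005,0.06,0],[0,0.041,-0.006,0.07,0],[0,0.041,-0.006,0.07,0],[0,0.041,-0.006,0.07,0]]
  newtons: 40

```text
clock: 22.23
tool_pos: [0.3664, 0.243, 0.1902]
ee_rot: [0.084, 0.996, -0.0, -0.002]
wrist_force: [-6.9, 0.2, -2.0]
width: 0.148
```

Request:
move_arm:
  steps:
    - [[0,0,0,0,0],[0,0,0,0,0],[0,0,0,0,0],[0,-0.04,0.007,0,0],[0,-0.08,0.013,0,0],[0,-0.12,0.02,0.03,0],[0,-0.14,0.022,0.1,0],[0,-0.14,0.022,0.2,0],[0,-0.14,0.022,0.3,0],[0,-0.14,0.022,0.4,0],[0,-0.14,0.022,0.48,0],[0,-0.14,0.022,0.5,0],[0,-0.14,0.022,0.5,0]]
  newtons: 110

```text
clock: 23.32
tool_pos: [0.3515, 0.246, 0.2516]
ee_rot: [0.084, 0.996, 0.001, 0.001]
wrist_force: [0.0, 0.3, -3.1]
width: 0.146
```

Run:
```python
from h import *
for n in ['side']:
    c=grab(n); save(c,n+'17')
i=load('side17')['image']
cv2.imwrite('pics/c22.png',cv2.resize(i[170:240,215:315],None,fx=8,fy=8,interpolation=cv2.INTER_CUBIC))
o=ctrl.get_obs();print(o['tool_pos'],o['wrist_force'],o['width'])
```

```text
[0.35096677 0.24579842 0.2505117 ] [-0.96384386 -0.11404657 -3.34584596] 0.1479098561606373
```

View pics/c22.png

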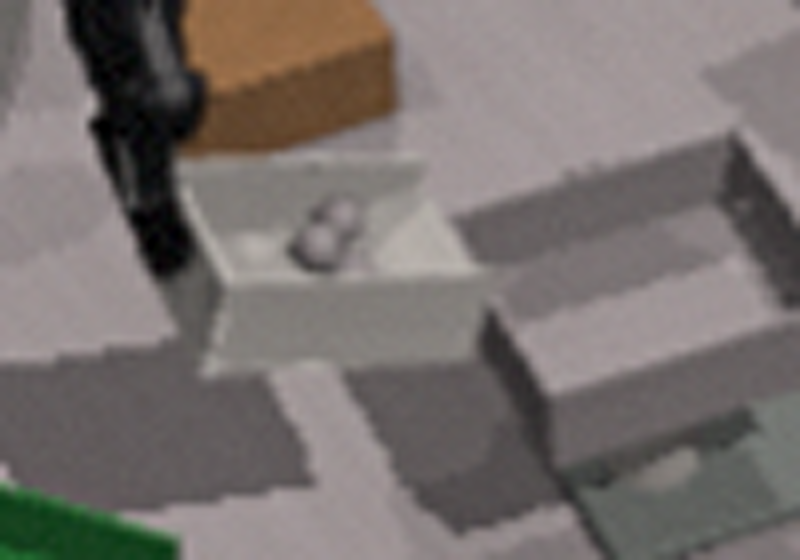

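Run:
```python
from h import *
c=load('side17'); L=np.array([(232,276),(487,270)])/8+[215,170]-.45
q=pitch(c,L,[.351,.2458,.2505]); d=q[1]-q[0]; print(q,np.linalg.norm(d),np.degrees(np.arctan2(-d[1],d[0])))
```

```text
[[ 20.35159114 -39.54976967]
 [123.58249421 -75.66350505]] 109.36553950458658 19.28160015352953
```

Request:
move_arm:
  steps:
    - [[0,0.02,-0.003,0,0],[0,0.06,-0.01,0,0],[0,0.13,-0.021,0,0],[0,0.2,-0.032,0,0],[0,0.28,-0.045,0,0],[0,0.36,-0.058,0,0],[0,0.44,-0.07,0,0],[0,0.52,-0.083,0,0],[0,0.6,-0.096,0,0],[0,0.68,-0.109,0,0],[0,0.76,-0.122,0,0],[0,0.84,-0.135,0,0],[0,0.91,-0.146,0,0],[0,0.96,-0.154,0,0],[0,0.99,-0.158,0,0],[0,1,-0.16,0,0],[0,1,-0.16,0,0]]

```text
clock: 24.78
tool_pos: [0.4709, 0.2266, 0.2502]
ee_rot: [0.084, 0.996, -0.0, -0.0]
wrist_force: [0.6, 0.2, -2.7]
width: 0.148
```

Run:
```python
from h import *
for n in ['side','top']:
    c=grab(n); save(c,n+'18')
i=load('side18')['image']
cv2.imwrite('pics/c23.png',cv2.resize(i[150:240,225:335],None,fx=7,fy=6.5,interpolation=cv2.INTER_CUBIC))
i=load('top18')['image']
cv2.imwrite('pics/c24.png',cv2.resize(i[160:300,190:300],None,fx=5,fy=4.2,interpolation=cv2.INTER_CUBIC))
o=ctrl.get_obs();print(o['tool_pos'],o['wrist_force'],o['width'])
```

```text
[0.4705823  0.22667051 0.2502112 ] [ 0.18775533  0.74611377 -3.64255305] 0.1487490989397814
```

View pics/c23.png

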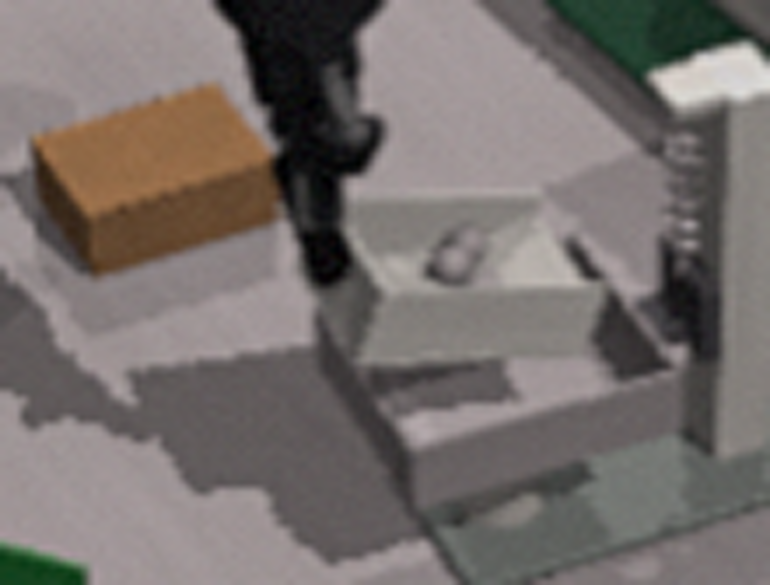

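View pics/c24.png

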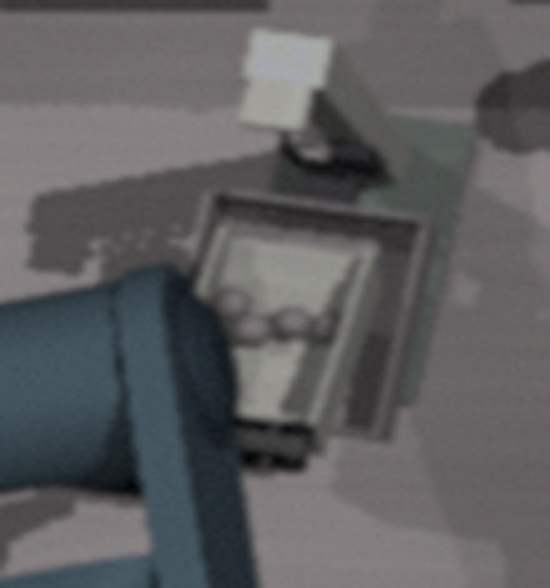

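The four balls are still at the ramp foot, and the scoop is above and centred on the pan. I'll go forward and partly down, then look.

Request:
move_arm:
  steps:
    - [[0,0.03,-0.005,0,0],[0,0.08,-0.013,0,0],[0,0.14,-0.022,0,0],[0,0.19,-0.03,0,0],[0,0.222,-0.036,-0.03,0],[0,0.222,-0.036,-0.08,0],[0,0.222,-0.036,-0.14,0],[0,0.222,-0.036,-0.2,0],[0,0.222,-0.036,-0.25,0],[0,0.222,-0.036,-0.27,0],[0,0.222,-0.036,-0.27,0]]

```text
clock: 25.8
tool_pos: [0.4967, 0.2221, 0.2166]
ee_rot: [0.084, 0.996, -0.0, -0.001]
wrist_force: [-0.4, 0.3, -3.1]
width: 0.145
```

Run:
```python
from h import *
for n in ['side','top']:
    c=grab(n); save(c,n+'19')
i=load('side19')['image']
cv2.imwrite('pics/c25.png',cv2.resize(i[150:240,235:345],None,fx=7,fy=6.5,interpolation=cv2.INTER_CUBIC))
i=load('top19')['image']
cv2.imwrite('pics/c26.png',cv2.resize(i[170:290,190:300],None,fx=5.5,fy=5,interpolation=cv2.INTER_CUBIC))
o=ctrl.get_obs();print(o['tool_pos'],o['wrist_force'],o['width'])
```

```text
[0.49748411 0.22232555 0.21790129] [-0.42101073  0.04391079 -1.74622996] 0.1434282603214447
```

View pics/c25.png

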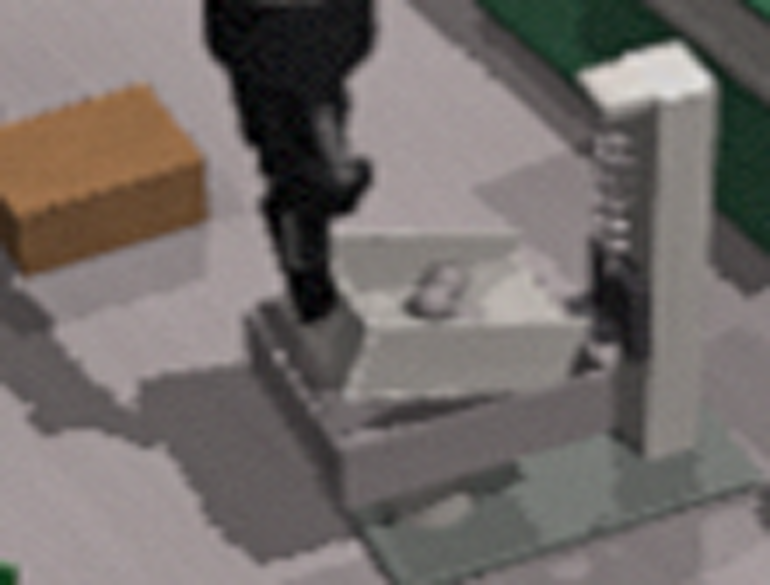

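View pics/c26.png

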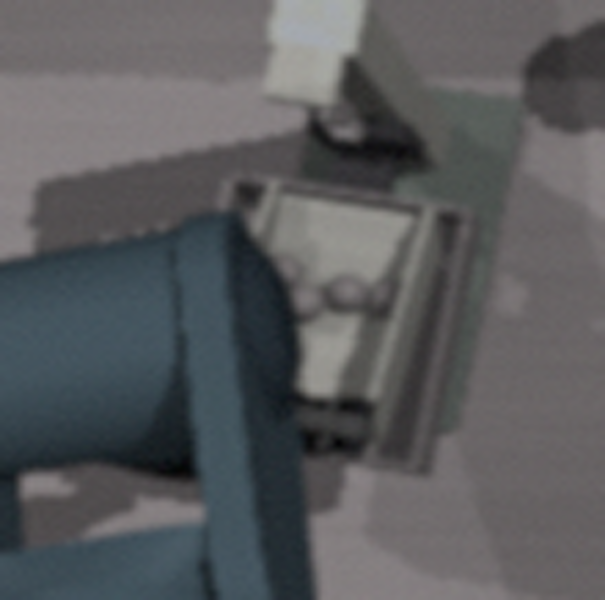

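Run:
```python
from h import *
np.set_printoptions(precision=1,suppress=True)
a=np.radians(-9.1); M=np.array([[np.cos(a),np.sin(a)],[-np.sin(a),np.cos(a)]])
pc=lambda P:((P[:,:2]-[.5595,.2174])@M.T)*1000
f=lambda L:np.array([[190+x/5.5,170+y/5] for x,y in L])-.45
c=load('top19')
print('rear rim',pc(onz(c,f([(260,183),(460,210),(345,197)]),.127)))
print('lip@.133',pc(onz(c,f([(285,193),(420,213),(350,203)]),.133)))
print('corner@.145',pc(onz(c,f([(435,208)]),.145)))
print('grip',pc(np.array([[.4975,.2223,0]])))
i=c['image']; cv2.imwrite('pics/c27.png',cv2.resize(i[195:245,225:290],None,fx=11,fy=11,interpolation=cv2.INTER_CUBIC))
```

```text
rear rim [[ 67.8  44.9]
 [ 69.9 -52.9]
 [ 67.3   3. ]]
lip@.133 [[ 63.5  30.4]
 [ 64.  -35.4]
 [ 63.6  -1.4]]
corner@.145 [[ 65.8 -44.3]]
grip [[-62.  -5.]]
```

View pics/c27.png

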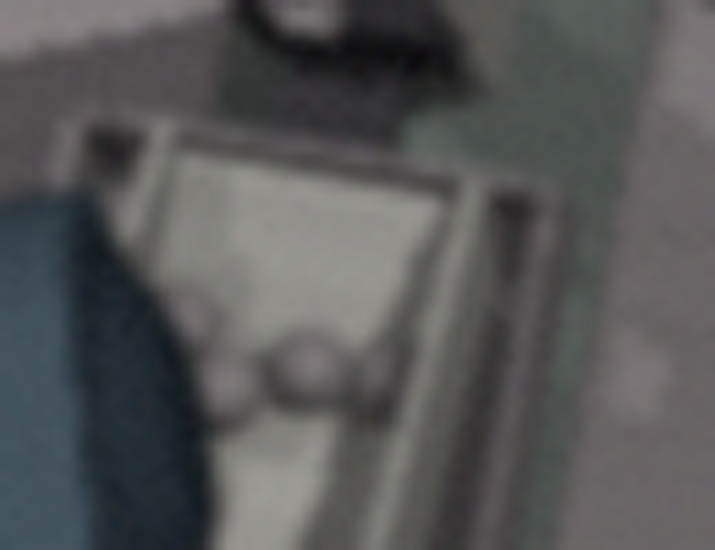

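Request:
move_arm:
  steps:
    - [[0,-0.025,0.004,0,0],[0,-0.025,0.004,-0.05,0],[0,-0.025,0.004,-0.1,0],[0,-0.025,0.004,-0.15,0],[0,-0.025,0.004,-0.183,0],[0,-0.025,0.004,-0.183,0],[0,-0.025,0.004,-0.183,0]]

```text
clock: 26.48
tool_pos: [0.4943, 0.2227, 0.1954]
ee_rot: [0.084, 0.996, -0.0, -0.0]
wrist_force: [0.0, -0.3, -2.7]
width: 0.145
```

Run:
```python
from h import *
for n in ['side']:
    c=grab(n); save(c,n+'20')
i=load('side20')['image']
cv2.imwrite('pics/c28.png',cv2.resize(i[150:240,235:345],None,fx=7,fy=6.5,interpolation=cv2.INTER_CUBIC))
o=ctrl.get_obs();print(o['tool_pos'],o['wrist_force'],o['width'])
```

```text
[0.49455383 0.22272462 0.19582059] [ 0.23267198  0.71053459 -2.48367502] 0.1442471921481796
```

View pics/c28.png

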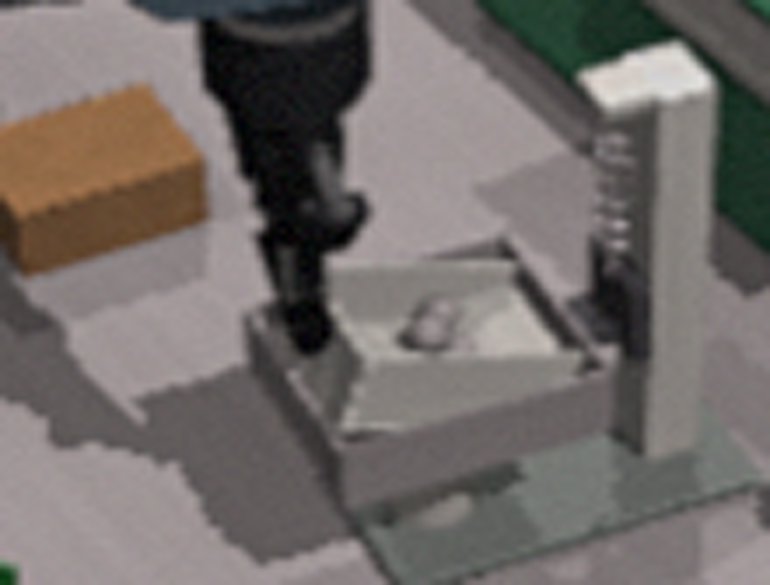

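The scoop is inside the pan with no contact. Now I'll push it against the inner rear wall at 40 N, following the arc.

Request:
move_arm:
  steps:
    - [[0,0.033,-0.005,0,0],[0,0.053,-0.009,0.017,0],[0,0.074,-0.012,0.042,0],[0,0.09,-0.015,0.058,0],[0,0.111,-0.018,0.075,0],[0,0.128,-0.02,0.092,0],[0,0.148,-0.024,0.108,0],[0,0.173,-0.028,0.129,0],[0,0.198,-0.032,0.15,0],[0,0.198,-0.032,0.15,0],[0,0.198,-0.032,0.15,0]]
  newtons: 40

```text
clock: 27.45
tool_pos: [0.5168, 0.2189, 0.2134]
ee_rot: [0.084, 0.996, -0.0, -0.002]
wrist_force: [-5.3, 0.4, -2.6]
width: 0.144
```

Run:
```python
from h import *
for n in ['side','top']:
    c=grab(n); save(c,n+'21')
i=load('side21')['image']
cv2.imwrite('pics/c29.png',cv2.resize(i[150:240,235:345],None,fx=7,fy=6.5,interpolation=cv2.INTER_CUBIC))
i=load('top21')['image']; cv2.imwrite('pics/c30.png',cv2.resize(i[185:255,210:300],None,fx=8,fy=8,interpolation=cv2.INTER_CUBIC))
o=ctrl.get_obs();print(o['tool_pos'],o['wrist_force'],o['width'])
```

```text
[0.5168038  0.21888666 0.21336256] [-4.62887637  0.2305861  -2.97701176] 0.1449927423649255
```

View pics/c29.png

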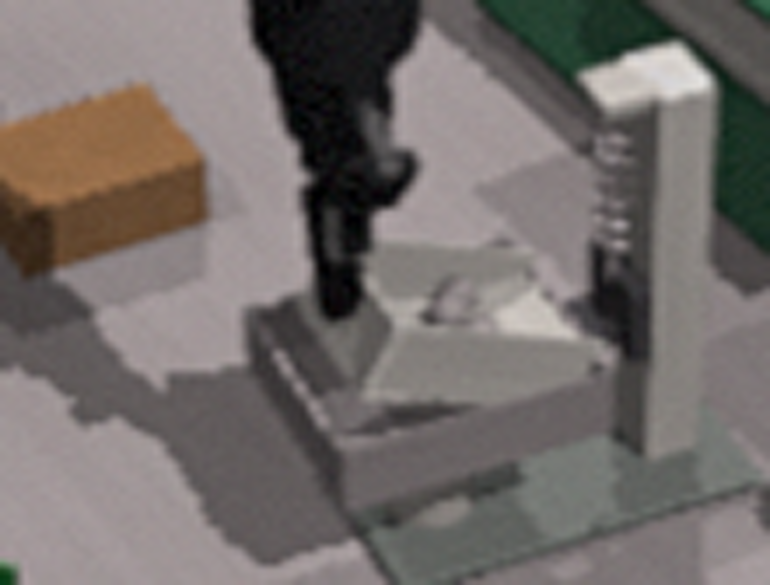

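View pics/c30.png

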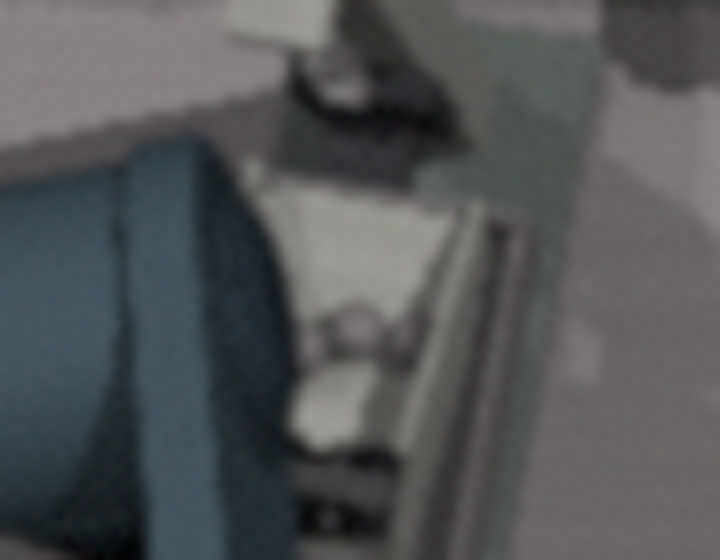

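Run:
```python
from h import *
np.set_printoptions(precision=1,suppress=True)
i=load('side21')['image']; cv2.imwrite('pics/c31.png',cv2.resize(i[180:220,280:330],None,fx=15,fy=15,interpolation=cv2.INTER_CUBIC))
a=np.radians(-9.1); M=np.array([[np.cos(a),np.sin(a)],[-np.sin(a),np.cos(a)]])
pc=lambda P:((P[:,:2]-[.5595,.2174])@M.T)*1000
f=lambda L:np.array([[210+x/8,185+y/8] for x,y in L])-.45
c=load('top21')
for z in (.11,.122,.127,.14): print(z,pc(onz(c,f([(350,190),(450,206),(478,204),(520,212)]),z))[:,0])
c=load('side21'); L=np.array([(390,330),(610,353)])/[7,6.5]+[235,150]-.45
q=pitch(c,L,[.5168,.2189,.2134]); d=q[1]-q[0]; print(q,np.linalg.norm(d),np.degrees(np.arctan2(-d[1],d[0])))
```

```text
0.11 [72.4 72.8 75.  74.7]
0.122 [70.4 70.7 72.9 72.7]
0.127 [69.5 69.8 72.1 71.8]
0.14 [67.3 67.6 69.8 69.5]
[[   6.6  -45.9]
 [ 118.6 -103.7]] 125.9748182998007 27.314709459062442
```

View pics/c31.png

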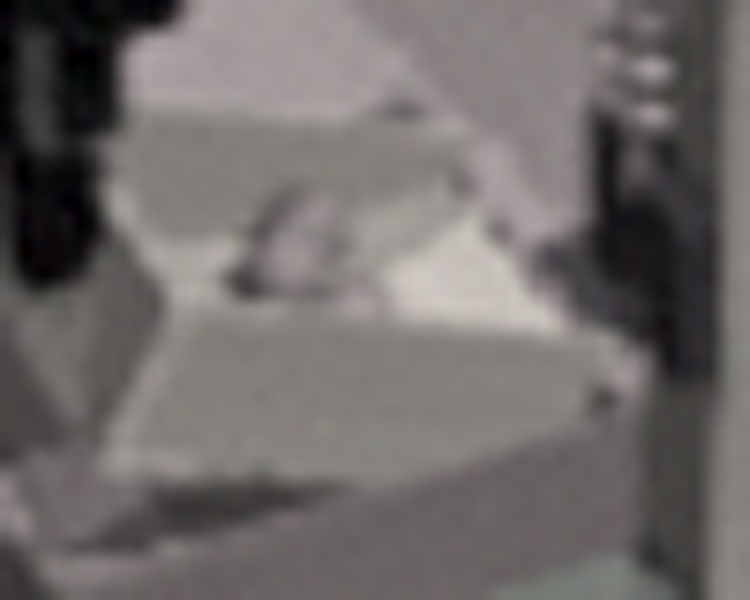

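The contact point may be riding up to the rim's edge. I'll back off 8 mm, lower 10 mm and re-engage deeper.

Request:
move_arm:
  steps:
    - [[0,0,0,0,0],[0,0,0,0,0],[0,-0.035,0.006,0,0],[0,-0.066,0.011,0,0],[0,-0.066,0.011,-0.04,0],[0,-0.066,0.011,-0.083,0],[0,-0.066,0.011,-0.083,0],[0,-0.066,0.011,-0.083,0]]
  newtons: 110

```text
clock: 28.22
tool_pos: [0.5104, 0.2201, 0.2036]
ee_rot: [0.084, 0.996, -0.0, -0.0]
wrist_force: [-0.5, -0.2, -0.6]
width: 0.149
```

Run:
```python
from h import *
for n in ['side','top']:
    c=grab(n); save(c,n+'22')
i=load('side22')['image']
cv2.imwrite('pics/c32.png',cv2.resize(i[170:225,270:335],None,fx=12,fy=10.5,interpolation=cv2.INTER_CUBIC))
i=load('top22')['image']; cv2.imwrite('pics/c33.png',cv2.resize(i[185:255,210:300],None,fx=8,fy=8,interpolation=cv2.INTER_CUBIC))
o=ctrl.get_obs();print(o['tool_pos'],o['wrist_force'],o['width'])
```

```text
[0.51050862 0.22017173 0.20403823] [-0.70686712  0.54558915 -2.25782393] 0.1464333713072867
```

View pics/c32.png

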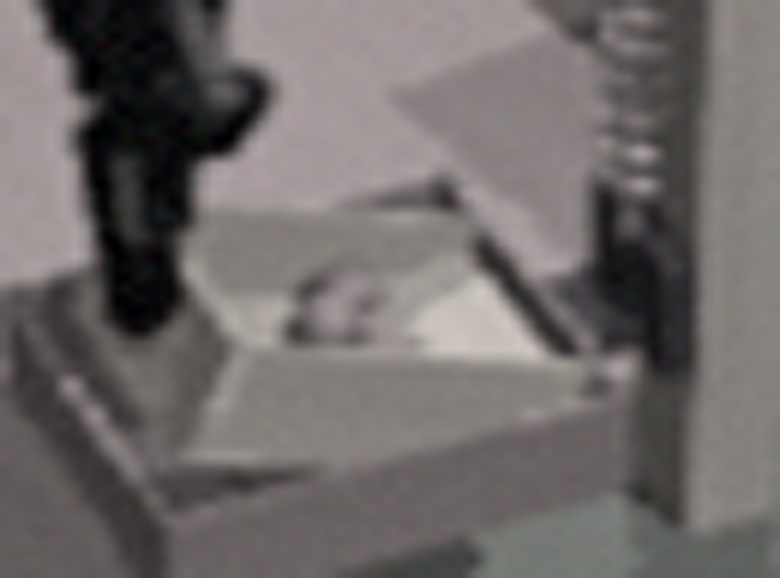

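View pics/c33.png

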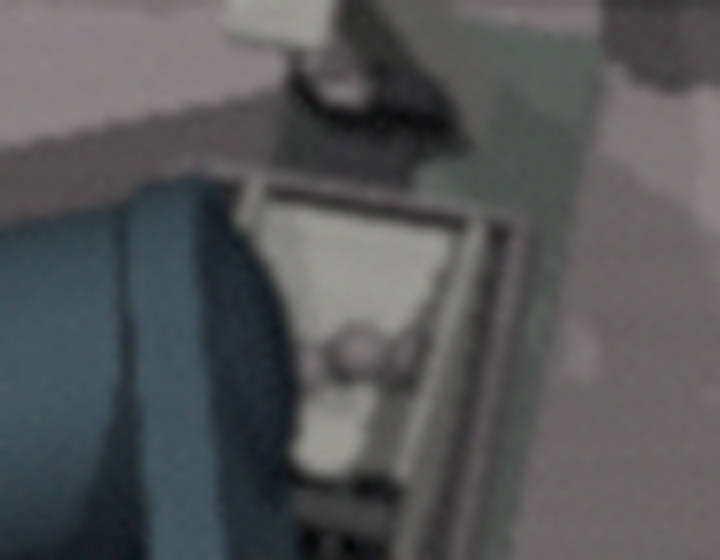

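Request:
move_arm:
  steps:
    - [[0,0.02,-0.003,0,0],[0,0.037,-0.006,0,0],[0,0.062,-0.01,0.017,0],[0,0.086,-0.014,0.037,0],[0,0.111,-0.018,0.058,0],[0,0.136,-0.022,0.079,0],[0,0.16,-0.026,0.1,0],[0,0.188,-0.03,0.117,0],[0,0.214,-0.034,0.137,0],[0,0.241,-0.039,0.154,0],[0,0.241,-0.039,0.154,0],[0,0.241,-0.039,0.154,0]]
  newtons: 40

```text
clock: 29.32
tool_pos: [0.5381, 0.2155, 0.2217]
ee_rot: [0.084, 0.996, -0.0, -0.002]
wrist_force: [-5.5, -0.3, -1.6]
width: 0.148
```

Run:
```python
from h import *
for n in ['side','top']:
    c=grab(n); save(c,n+'23')
i=load('side23')['image']
cv2.imwrite('pics/c34.png',cv2.resize(i[170:225,270:335],None,fx=12,fy=10.5,interpolation=cv2.INTER_CUBIC))
i=load('top23')['image']; cv2.imwrite('pics/c35.png',cv2.resize(i[185:255,210:300],None,fx=8,fy=8,interpolation=cv2.INTER_CUBIC))
o=ctrl.get_obs();print(o['tool_pos'],o['wrist_force'],o['width'])
```

```text
[0.53808694 0.21550988 0.22163656] [-4.98553478  0.3078719  -1.41064263] 0.15040090802969464
```

View pics/c34.png

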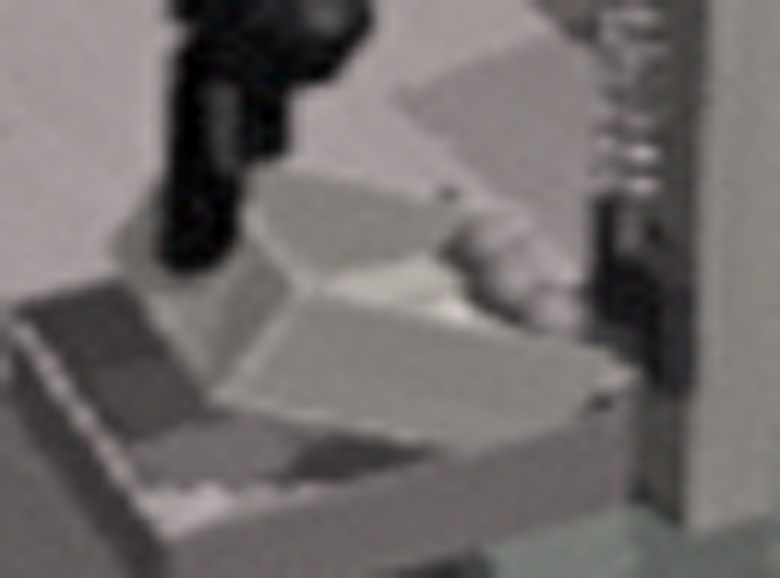

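View pics/c35.png

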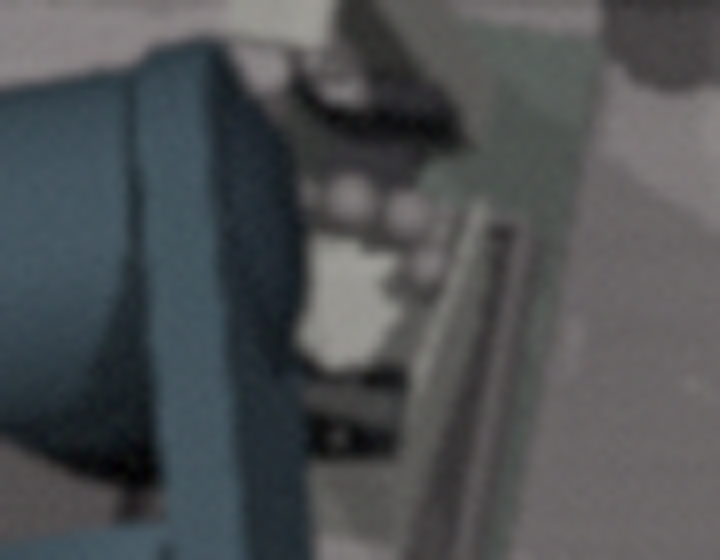

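All four balls lie on the ramp and lip, held by the pan's rear wall: (310,190), (350,198), (405,212), (425,262). The pitch is about 42°. I'll firm up the grip and draw the lip back so that they drop into the pan.

Request:
move_arm:
  steps:
    - [[0,0,0,0,0],[0,0,0,0,0],[0,0,0,0,0],[0,-0.06,0.01,0,0],[0,-0.13,0.021,0,0],[0,-0.2,0.032,0,0],[0,-0.27,0.043,0,0],[0,-0.3,0.048,0,0],[0,-0.3,0.048,0,0],[0,-0.3,0.048,0,0],[0,-0.3,0.048,0,0],[0,-0.3,0.048,0,0],[0,-0.3,0.048,0,0]]
  newtons: 110

```text
clock: 30.5
tool_pos: [0.5036, 0.2212, 0.2225]
ee_rot: [0.084, 0.996, 0.0, 0.0]
wrist_force: [-0.4, 0.4, -0.8]
width: 0.146
```

Run:
```python
from h import *
for n in ['side','top']:
    c=grab(n); save(c,n+'24')
i=load('side24')['image']
cv2.imwrite('pics/c36.png',cv2.resize(i[170:225,270:335],None,fx=12,fy=10.5,interpolation=cv2.INTER_CUBIC))
i=load('top24')['image']; cv2.imwrite('pics/c37.png',cv2.resize(i[185:255,210:300],None,fx=8,fy=8,interpolation=cv2.INTER_CUBIC))
o=ctrl.get_obs();print(o['tool_pos'],o['wrist_force'],o['width'])
```

```text
[0.50354378 0.22122997 0.22247105] [-0.36676162 -0.05694823 -1.98659841] 0.14640595349655525
```

View pics/c36.png

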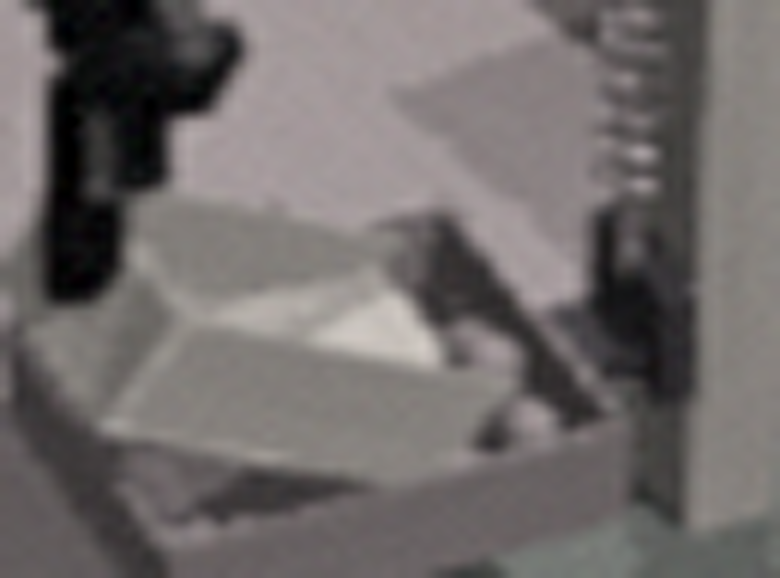

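View pics/c37.png

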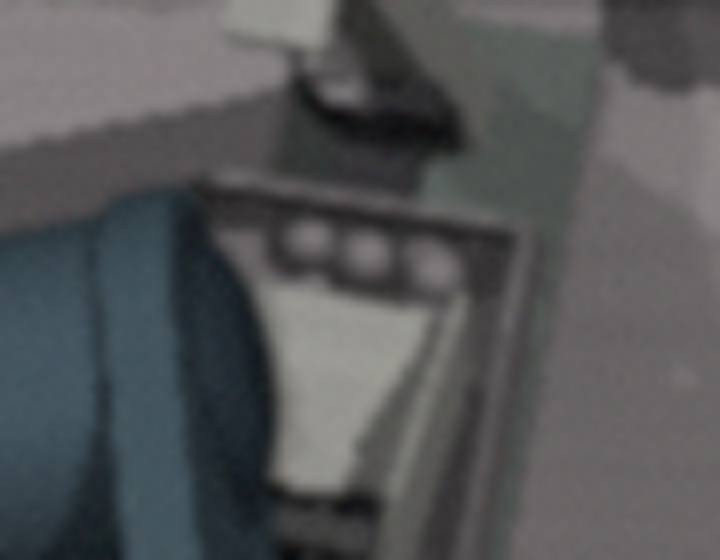

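The scoop is empty and the pan has sunk. I'll raise it straight up and check the pan.

Request:
move_arm:
  steps:
    - [[0,-0.02,0.003,0.1,0],[0,-0.04,0.006,0.25,0],[0,-0.1,0.016,0.45,0],[0,-0.3,0.048,0.6,0],[0,-0.6,0.096,0.6,0],[0,-0.85,0.136,0.6,0],[0,-1,0.16,0.6,0],[0,-1,0.16,0.6,0]]

```text
clock: 31.27
tool_pos: [0.3808, 0.2412, 0.2957]
ee_rot: [0.083, 0.997, 0.001, 0.001]
wrist_force: [0.6, -0.7, -0.8]
width: 0.144
```

Run:
```python
from h import *
for n in ['side','top']:
    c=grab(n); save(c,n+'25')
i=load('side25')['image']
cv2.imwrite('pics/c38.png',cv2.resize(i[130:240,210:350],None,fx=5.6,fy=5.4,interpolation=cv2.INTER_CUBIC))
i=load('top25')['image']; cv2.imwrite('pics/c39.png',cv2.resize(i[170:320,170:320],None,fx=4,fy=4,interpolation=cv2.INTER_CUBIC))
o=ctrl.get_obs();print(o['tool_pos'],o['wrist_force'],o['width'])
```

```text
[0.38330404 0.24070572 0.29557434] [ 0.65933258 -0.54324785 -1.33798718] 0.14149265550214485
```

View pics/c38.png

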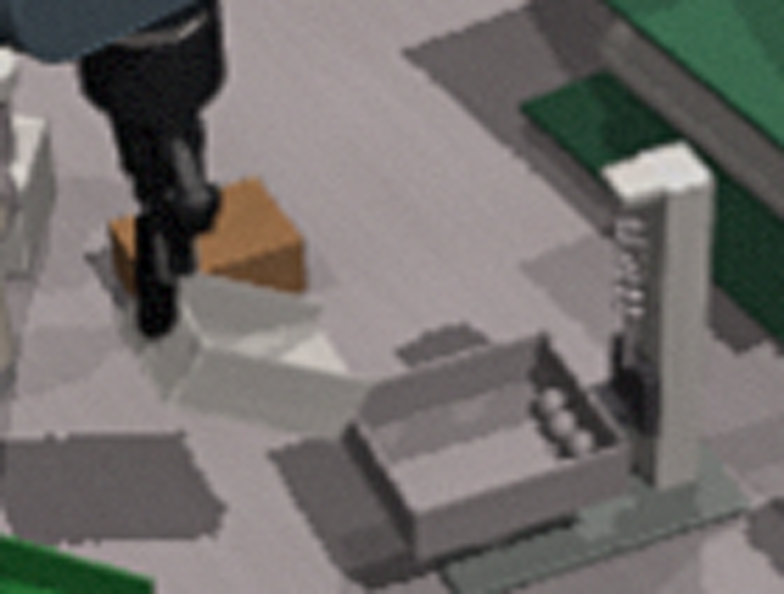

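View pics/c39.png

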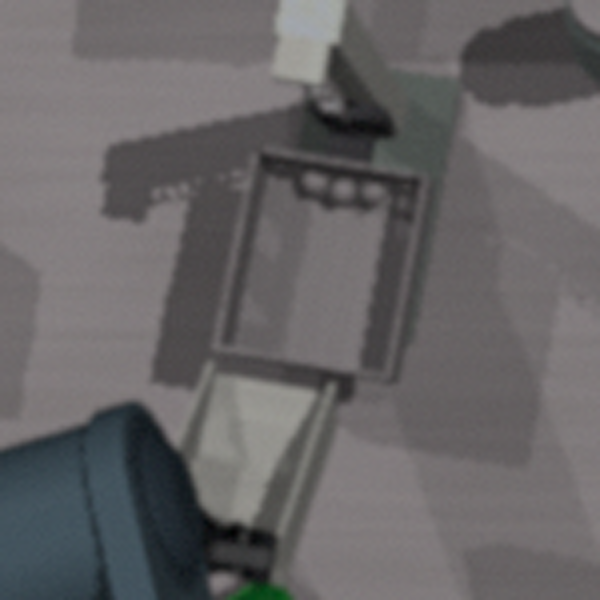

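Run:
```python
from h import *
np.set_printoptions(precision=1,suppress=True)
c=load('top25'); i=c['image']
z=cv2.resize(i[203:228,230:280],None,fx=15,fy=15,interpolation=cv2.INTER_CUBIC); z=cv2.convertScaleAbs(z,alpha=1.7,beta=0)
j=load('side25')['image'];y=cv2.resize(j[190:218,298:328],None,fx=15,fy=15,interpolation=cv2.INTER_CUBIC); y=cv2.convertScaleAbs(y,alpha=1.5)
out=np.zeros((420,0,3),np.uint8)
cv2.imwrite('pics/c40.png',z); cv2.imwrite('pics/c41.png',y)
f=lambda L:np.array([[170+x/4,170+y/4] for x,y in L])-.45
P=dep(c,f([(260,152),(426,178),(395,381),(220,350),(330,280),(300,300)])); print(P[:,2]*1000)
```

```text
[ 99.2 101.9  83.7 101.   60.5  58.7]
```

View pics/c40.png

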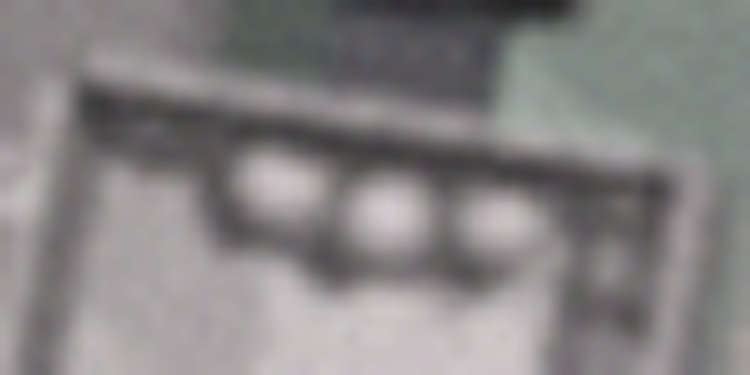

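View pics/c41.png

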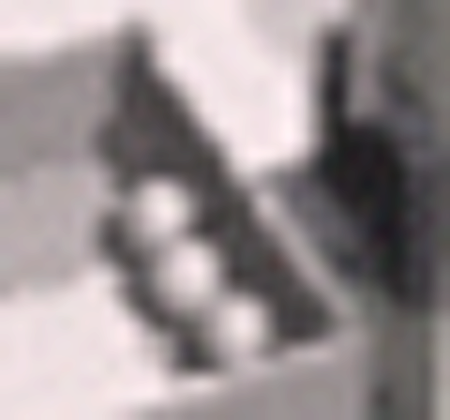

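The depth reading puts the pan's floor at about 60 mm and its rim at about 101 mm, so the pan is on its stop. Three balls are in the light and the fourth is in shadow at (605,260). The wrist reads about 1.3 N, so the scoop is empty. I'll carry it to the free spot in the middle of the bench.

Request:
move_arm:
  steps:
    - [[0,0.05,-0.25,0,0],[0,0.1,-0.5,-0.1,0],[0,0.2,-0.75,-0.3,0],[0,0.3,-1,-0.5,0],[0,0.3,-1,-0.5,0]]

```text
clock: 31.78
tool_pos: [0.419, 0.116, 0.2301]
ee_rot: [0.088, 0.996, -0.001, -0.003]
wrist_force: [-0.8, 0.4, -1.7]
width: 0.149
```

Request:
move_arm:
  steps:
    - [[0,0.25,-0.25,-0.1,0],[0,0.5,-0.5,-0.25,0],[0,0.7,-0.7,-0.4,0],[0,0.85,-0.84,-0.6,0],[0,0.9,-0.84,-0.75,0],[0,0.9,-0.84,-0.75,0],[0,0.9,-0.84,-0.75,0]]

```text
clock: 32.37
tool_pos: [0.5272, 0.0194, 0.1436]
ee_rot: [0.085, 0.996, 0.0, -0.001]
wrist_force: [0.7, 0.3, -0.9]
width: 0.151
```

Run:
```python
from h import *
for n in ['side']:
    c=grab(n); save(c,n+'26')
i=load('side26')['image']
cv2.imwrite('pics/c42.png',cv2.resize(i[170:310,250:430],None,fx=4.4,fy=4.2,interpolation=cv2.INTER_CUBIC))
o=ctrl.get_obs();print(o['tool_pos'],o['wrist_force'],o['width'])
c=load('top0'); print(dep(c,[(324,168)]))
```

```text
[0.52774945 0.01969183 0.14496945] [-0.14531465 -0.340863   -0.59222231] 0.14942888046815825
[[0.74158486 0.0224656  0.12089886]]
```

View pics/c42.png

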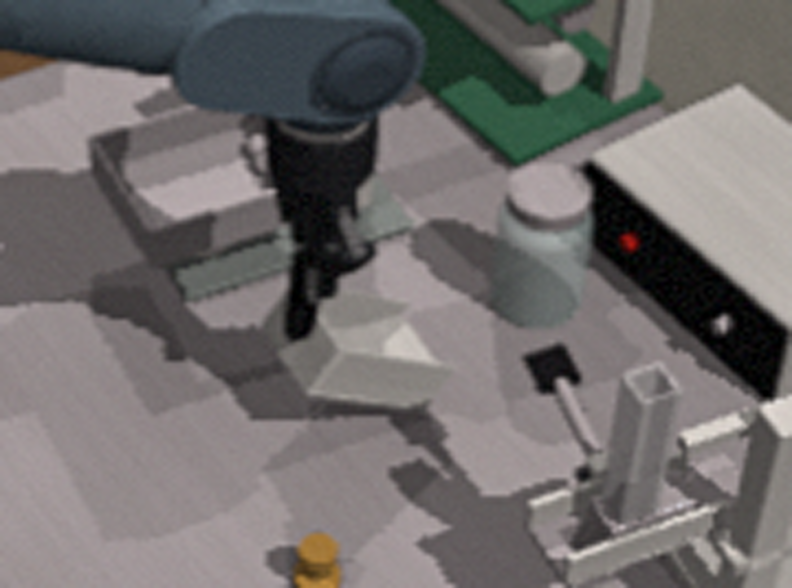

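The scoop hangs pitched over clear bench. I'll lower it at 30 N while drawing back, so that the bench turns it level.

Request:
move_arm:
  steps:
    - [[0,0,0,-0.125,0],[0,0,0,-0.208,0],[0,-0.025,0.004,-0.25,0],[0,-0.074,0.013,-0.283,0],[0,-0.131,0.022,-0.308,0],[0,-0.197,0.034,-0.333,0],[0,-0.263,0.045,-0.367,0],[0,-0.337,0.057,-0.404,0],[0,-0.411,0.07,-0.446,0],[0,-0.493,0.084,-0.5,0],[0,-0.575,0.098,-0.554,0],[0,-0.658,0.112,-0.617,0],[0,-0.756,0.129,-0.683,0],[0,-0.78,0.133,-0.695,0],[0,-0.78,0.133,-0.695,0],[0,-0.78,0.133,-0.695,0]]
  newtons: 30

```text
clock: 33.75
tool_pos: [0.4339, 0.0357, 0.0616]
ee_rot: [0.084, 0.996, -0.0, 0.001]
wrist_force: [1.3, -0.1, 5.7]
width: 0.149
```

Run:
```python
from h import *
for n in ['side']:
    c=grab(n); save(c,n+'27')
i=load('side27')['image']
cv2.imwrite('pics/c43.png',cv2.resize(i[170:310,220:400],None,fx=4.4,fy=4.2,interpolation=cv2.INTER_CUBIC))
o=ctrl.get_obs();print(o['tool_pos'],o['wrist_force'],o['width'])
```

```text
[0.43392876 0.03569796 0.06159652] [0.75677151 0.10329555 6.66512549] 0.14923972754504408
```

View pics/c43.png

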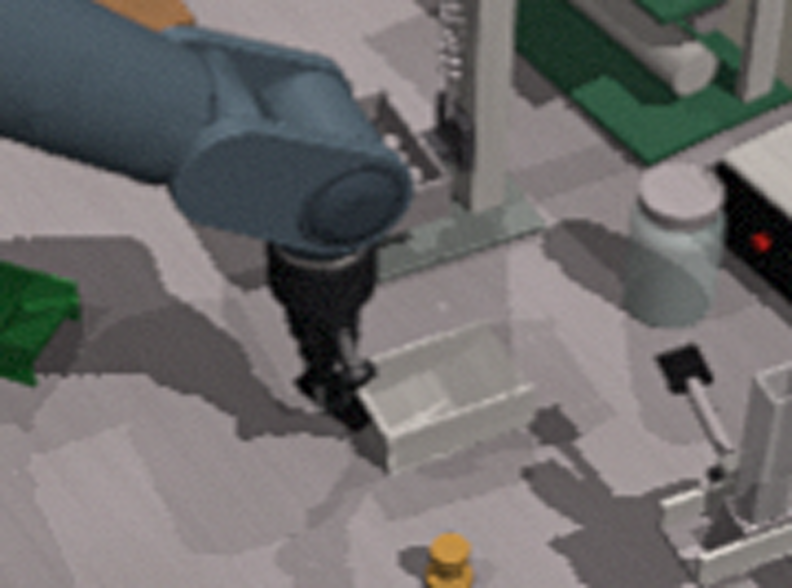

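It sits level on the bench with a light preload. I'll open the fingers and rise straight up.

Request:
move_arm:
  steps:
    - [[0,0,0,0.01,0],[0.5,0,0,0.01,0],[1,0,0,0.01,0],[1,0,0,0.01,0],[1,0,0,0.01,0],[1,0,0,0.01,0],[1,0,0,0.01,0],[1,0,0,0.3,0],[1,0,0,0.6,0],[1,0,0,0.9,0],[1,0,0,1,0],[1,0,0,1,0]]

```text
clock: 34.8
tool_pos: [0.4363, 0.0352, 0.1853]
ee_rot: [0.084, 0.996, -0.0, 0.004]
wrist_force: [0.9, 1.0, -0.3]
width: 0.993
```

Request:
move_arm:
  steps:
    - [[1,0,-0.3,0.3,0],[1,0,-0.6,0.6,0],[1,0,-0.9,0.9,0],[1,0,-1,1,0],[1,0,-1,1,0],[1,0,-1,1,0],[1,0,-1,1,0]]

```text
clock: 35.38
tool_pos: [0.433, -0.084, 0.299]
ee_rot: [0.085, 0.996, 0.001, -0.001]
wrist_force: [-0.3, -0.3, -0.1]
width: 0.999
```

Run:
```python
from h import *
for n in ['side','top']:
    c=grab(n); save(c,n+'28')
i=load('side28')['image']
cv2.imwrite('pics/c44.png',cv2.resize(i[120:320,220:460],None,fx=3.3,fy=3,interpolation=cv2.INTER_CUBIC))
c=load('top28'); P=dep(c,[(247,235),(240,240)]); print(P)
o=ctrl.get_obs();print(o['tool_pos'],o['wrist_force'],o['width'])
```

```text
[[0.56562405 0.23376277 0.06539873]
 [0.55146612 0.25263919 0.06521114]]
[ 0.43279254 -0.08317753  0.29847204] [-0.40347155 -0.20528708  0.49008756] 1.0004932682956158
```

View pics/c44.png

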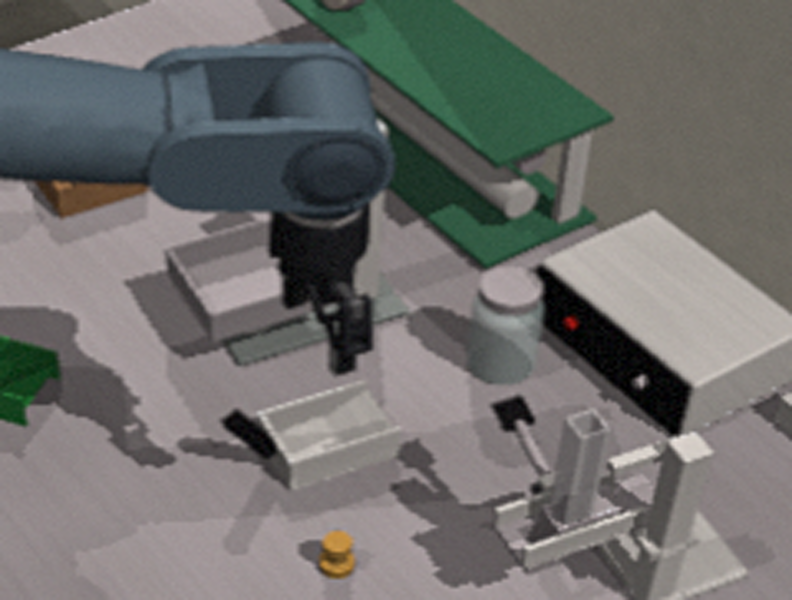

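View pics/top28.png

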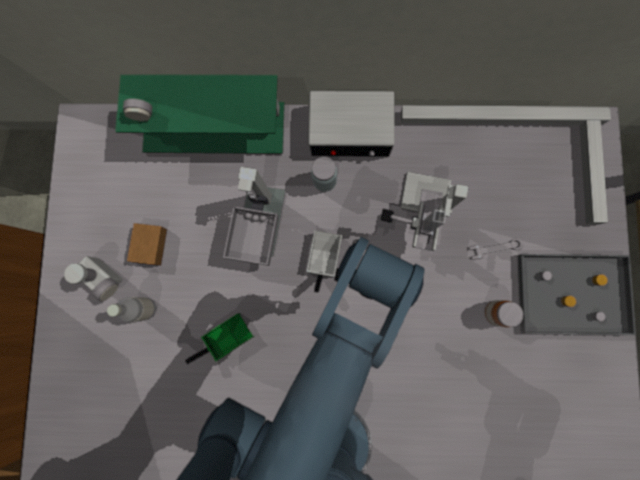

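The scoop stands upright and empty at (325,255), the pan is down and the bystanders are where they were. One last enlarged look at the pan for the fourth ball.

Run:
```python
from h import *
i=load('top28')['image']
z=cv2.resize(i[203:228,225:280],None,fx=14,fy=14,interpolation=cv2.INTER_CUBIC); cv2.imwrite('pics/c45.png',cv2.convertScaleAbs(z,alpha=1.8))
c=load('top28'); np.set_printoptions(precision=0,suppress=True,linewidth=200); P=cloud(c)[210:224,242:276,2]*1000; print(P[::2])
a=load('top0')['image'].astype(int); d=np.abs(a-i).max(2)
print('green',d[310:365,185:255].mean(),'bottles',d[250:330,60:160].mean(),'spanner',d[235:262,465:525].mean(),'carton',d[220:270,125:170].mean(),'jarb',d[298:330,484:525].mean())
```

```text
[[ 81.  81.  84.  86.  86.  87.  97.  97. 103. 102. 101. 103. 101. 101.  99. 102.  85.  86.  80.  86.  79.  10.  11.   9.   8.  10.  14.  14.  11.  12.   7.   3.   8.   6.]
 [ 64.  60.  65.  61.  66.  77.  75.  77.  77.  72.  74.  76.  77.  84.  83.  84.  86.  92.  93.  97. 100. 104. 101.  99. 102.  99. 101. 101.  11.   5.   9.  10.   8.   9.]
 [ 62.  63.  62.  74.  82.  81.  81.  80.  83.  79.  63.  63.  61.  80.  75.  62.  65.  65.  60.  66.  72.  73.  72.  74.  79.  78.  87.  87.  88.  90.  98.  99.  98.  97.]
 [ 62.  65.  63.  75.  79.  84.  78.  81.  83.  81.  75.  79.  81.  80.  79.  79.  77.  63.  77.  83.  87.  83.  79.  80.  74.  62.  65.  61.  63.  64.  65.  66.  66. 103.]
 [ 65.  60.  63.  63.  61.  78.  76.  74.  75.  66.  79.  81.  83.  81.  83.  78.  74.  65.  79.  81.  83.  84.  77.  77.  73.  62.  63.  64.  64.  77.  79.  75.  60. 102.]
 [ 63.  63.  60.  64.  66.  68.  61.  62.  58.  58.  59.  77.  78.  77.  77.  74.  63.  67.  59.  80.  77.  79.  79.  71.  62.  64.  62.  75.  81.  87.  84.  76.  81. 101.]
 [ 61.  61.  62.  64.  65.  62.  62.  65.  55.  63.  62.  63.  63.  59.  59.  63.  68.  67.  63.  65.  63.  58.  60.  60.  62.  60.  64.  77.  82.  81.  82.  85. 104. 101.]]
green 31.976623376623376 bottles 1.95175 spanner 2.1530864197530866 carton 2.1737777777777776 jarb 5.838414634146342
```

View pics/c45.png

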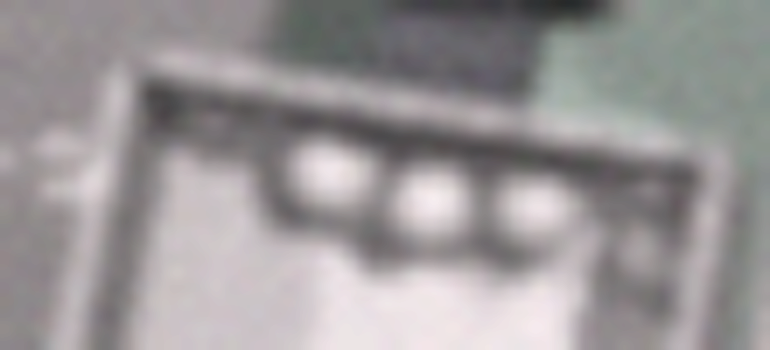

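Run:
```python
from h import *
for n in ['top0','top28']:
    i=load(n)['image'].astype(int); m=(i[...,1]>1.6*i[...,2])&(i[...,1]>1.6*i[...,0])&(i[...,1]>35); m[:300]=0; m[380:]=0; m[:,:180]=0;m[:,265:]=0
    v,u=np.nonzero(m); print(n,m.sum(),u.mean(),v.mean(),u.min(),u.max(),v.min(),v.max())
o=np.hstack([cv2.resize(load(n)['image'][300:380,180:265],None,fx=4,fy=4) for n in ['top0','top28']]); cv2.imwrite('pics/c46.png',o)
```

```text
top0 1272 226.31289308176102 336.6022012578616 201 252 314 360
top28 1154 227.5693240901213 335.9038128249567 202 251 314 360
```

View pics/c46.png

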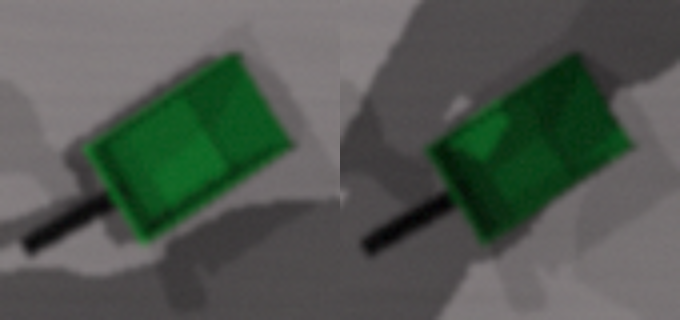

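The green scoop hasn't moved; only the shadow on it changed. The depth reading shows four balls in the pan, with tops at about 83 mm over a floor at about 63 mm. I'm handing in.

```bash
python3 -c "
from plant import ctrl
print(ctrl.sign_off())"
```

```text
the job is handed in; nothing more can be done
None
```

The job is done and handed in at about 35.5 s on the robot's clock, well inside the 72 s limit.

**What I did**
- **Loading:** I stood the bare metal scoop under the spout and pressed the lever four times. I let it come fully up after each press and counted the balls in the wrist camera each time.
- **Tipping:** The tool can only turn about the vertical, so I had to pivot the scoop in the jaws. I pushed it lightly (5–8 N) against the pan's front wall, then against its inner rear wall. At about 42° I drew the lip back and all four balls dropped into the pan.
- **Standing it up:** I lowered the scoop onto open bench, which turned it level again, and released it.

**What my last checks showed**
- **Pan:** Depth shows four balls in the pan. The floor is at about 63 mm and the rim at about 101 mm, so it is down on its stop.
- **Scoop:** It stands upright and empty; before I set it down the wrist read about 1.3 N, which matches the empty scoop.
- **Magazine:** After the fourth press one ball was visible in it. I did not see ball 6 separately.
- **Other things on the bench:** The green scoop, spanner, carton and bottles look unmoved. The image-change check on the green scoop flagged a difference, but an enlarged crop showed only a changed shadow. jar_a and the fitting I checked only by eye.

**Where things differed**
- The first push on the rear wall rode up to the pan's rim, so I backed off and re-engaged 10 mm lower.
- The camera pitch readings came out up to 4° below the angles worked out from the contact geometry. I went by the geometry.

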